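Lock a stepped mandrel in its bench holder

ROBOT

A 6-joint arm with a two-finger parallel gripper is mounted at the origin on the work surface. World frame = base frame: x ahead of the robot, y to its left, z up, the work surface at z = 0. Lengths are in m, angles in degrees, forces in N, time in s.
With the tool pointing down it reaches from about 0.3 to 0.75 m from the base axis. Payload 8.5 kg.
Tool frame: the origin (TCP) lies between the finger pads; the fingertips stand env.finger_overhang ahead of it and the grasp point (between the pads) lies 2 mm behind it (env.finger_overhang is the distance from the TCP to the fingertips, in m); z points along the fingers, y is the line along which they close (so a half turn about z gives the same grasp; the last joint's range is limited). The gripper opens to 85 mm and grips with 20 to 120 N. Pads are 22 mm wide; open, the fingers measure 114 mm over their backs; the gripper's body (76 mm by 85 mm) begins 54 mm behind the grasp point. The pads swing forward as they close: fully open they stand 13 mm farther back than shut.
Start: joints at [60.373, 21.807, 74.336, -0, 83.858, -12.336], TCP at [0.163, 0.525, 0.248] pointing down, gripper open.
Joint ranges: [-178.18, 178.18], [-50.72, 133.34], [12.68, 142.11], [-81.47, 261.47], [9.98, 163.14], [-165.26, 165.26]. Speed limits (degrees/s): [136.94, 136.94, 180, 180, 180, 180].

INTERFACE

Orientations are given as a 3x3 rotation matrix whose columns are the frame's x, y, z axes.
In Python, from rig import env gives the robot as it stands. The module is installed in compiled form; this text tells all that it offers.
- The arm moves only by the tool jog_arm, never from a script. Its arguments are lists of equal length, an entry for each row: "hand": the finger opening in m, from 0 to 0.0854; "travel": the shift along the world's x, y, z in m, a list of three; "yaw": the turn about the world's z in rad. A call has exactly 5 rows; each row shifts and turns the commanded pose from where the row before left it; what a row does not reach is not made up. A row lasts 1/8 s, in which the tool goes at most 62.5 mm and 10.7 degrees, less where a joint would pass 70% of its speed; a pose out of reach is approached as far as the arm can. A call is refused whole if a number of a shift passes 0.0625 or a number of a turn 0.188, either way. A call with a gripper value outside its range is refused whole. The fingers move at their own pace and stop on an object; "grip_force" is the grip in N (left out, the last holds). Time passes only in rows, so rows that do not move let the fingers close, or fill a call up. It gives the time, the measured TCP pose, the force, the opening and the grip force at its end, in the units of the state.
- env.observe(): the state, without advancing time (a new reading comes with each control period).
- env.get_image(name): name is "side" or "top" or "wrist"; returns the picture (480x640x3 uint8, red, green, blue); there is no depth.
- env.calibration(name): a dict with "fx", "fy", "cx", "cy" (pixels), "position" and "rotation" of the camera in the world; the wrist camera has in their place "hand_eye" (4x4, takes a point from camera to tool coordinates, whose origin is the TCP and whose axes are the flange's). Camera axes: x right, y down, z forward; pixel columns grow to the right and rows downward; lengths in m; the calibration is good to about 2 mm. A picture is of the moment at which its call begins: read the wrist's pose just before it. calibration takes no time and is no camera call.
- env.close_job(): hands the job in; it is judged then, once.
The state is a dict: "time_s": time; "q": joint angles; "qvel": joint speeds; "joint_efforts": joint torques, N m; "position": TCP position; "tool_rot": TCP orientation; "ft_force": force on the tool from outside, world axes, zero at the start; "wrist_torque": the same for the moment, N m; "grip_width": finger opening in m; "gripper_force": force on a finger pad.
Only numpy, scipy, OpenCV 4.12 (cv2) and the standard library are available. Lean on these libraries where they do the work, as an engineer would, in place of code of your own. Each camera call takes 0.05 s, during which the arm holds its last target. There are 200 camera calls.

TASK

Turn the stepped steel mandrel in its bench holder until the flat on its shank faces straight up, under the setscrew, then tighten the setscrew onto that flat with the large T-handled hex key until it is firmly nipped up, without overtightening it. Take the key out and stand it back in its own hole in the wooden block, and leave the other things on the bench where they are.

Things in the scene. Friction and masses are not known exactly. Their poses are not given: they have to be found in the camera images.
- holder: Dark cast-iron mandrel holder, bolted to the bench. Origin on the bench under the setscrew, z up. Foot 115 x 100 mm; barrel 44 mm thick, 70 mm long, its bore along y 95 mm above the bench; round boss on top, 41 mm wide, 135 mm high, open above, with the setscrew in it. The mandrel sticks out of the +y end to y = 253 mm.
- socket (a point): Centre of the mouth of the setscrew's hex socket, on the holder's z axis, about 133 mm above the bench; turns and sinks with the setscrew (8 mm a turn). Socket vertical, 10 mm hex, 13 mm deep, coned mouth; two of its corners lie along this point's y axis. Clockwise tightens: runs at 0.1 N m, meets the flat within 0.6 to 1.5 rad, then stiffens by some 1.2 N m a rad. Nip up to 0.3 to 0.45 N m; 0.55 is too much.
- flat (a point): Middle of the shank's flat where it shows between barrel and first step, at y = 46.5 mm in the holder's frame, 10.2 mm from the mandrel's axis. z axis: straight out of the flat; y axis: along the mandrel, to its free end. The shank is 22 mm thick, the flat 8 mm wide. At the start the flat looks 0.6 to 1.4 rad off upright, to the holder's +x side. Tilted 0.4 rad or more, the setscrew stops on the round instead.
- step (a point): Point on the mandrel's axis in the holder's frame at y = 88 mm, 95 mm above the bench: the middle of the first step, 28 mm thick and 60 mm long (y = 58 to 118 mm), where it can be gripped. Further steps are 24, 20 and 16 mm thick, 45 mm long each. The mandrel turns only about its own axis (y), stiffly (0.06 N m), and stays where it is left. It may creep a little when the grip closes or opens.
- key: Large T-handled hex key, steel and black plastic, 160 g, standing upright in the block. Origin at the middle of its lower tip, z along the shaft to the handle, y along the T bar. Hex shaft 10 mm across flats, 105 mm long, two corners under the bar along y, tip chamfered; bar 90 mm long, 16 mm thick (x), 20 mm high, its middle 115 mm above the tip.
- key_grip (a point): Middle of the large key's T bar, on the shaft's axis, 115 mm above its tip (127 mm above the bench when it stands in the block).
- key_block: Wooden block fixed to the bench, 225 x 70 mm, 48 mm high, origin under its centre, z up. Three round holes in a row along its x axis hold the hex keys.
- hole0 (a point): Mouth of the large key's own hole, on top of the block, 48 mm above the bench and at x = -75 mm in the block's frame: 14.5 mm wide, 36 mm deep, so that the tip stands 12 mm above the bench. At the start the key stands upright in its middle; standing freely it may lean by up to 0.12 rad.
- key_mid: T-handled hex key of 6 mm, too small for the setscrew, in the block's middle hole; bar 70 mm long, its middle 103 mm above the tip. Origin at its tip. Leave it.
- key_small: T-handled hex key of 4.5 mm, too small for the setscrew, in the block's third hole (x = 70 mm); bar 56 mm long, its middle 92 mm above the tip. Origin at its tip. Leave it.
- fire_brick: Pale soldering brick, 120 x 110 x 34 mm, lying loose; origin under its centre. Leave it.
- ring_blank_a: Flat copper ring, 34 mm wide, 4 mm thick, on the soldering brick. Leave it.
- ring_blank_b: Flat copper ring, 31 mm wide, 4 mm thick, on the soldering brick. Leave it.
- charcoal_block: Black charcoal block, 75 x 50 x 32 mm, lying loose. Leave it.
- hammer: Small hammer with a wooden handle, 240 mm long, lying on the bench. Leave it.
- file: Slim hand tool with a wooden handle, 190 mm long, lying on the bench. Leave it.
- flux_jar: White jar, 58 mm wide, 62 mm high. Leave it.

How it is judged:
By the outcome, as a careful person would: the job done as asked, in the order asked, and still so for the second after the job is handed in, with the robot touching nothing.
It also fails if it takes over 72 s, if anything falls off the work surface, if the arm or the gripper's body presses on something with over 40 N, if the wrist force passes 120 N, or if a joint passes its speed limit or range.

## Working session

There is one attempt and no reset: what is moved stays moved. The work goes in short steps, Python scripts to look and compute and a tool call to move; the robot and the scene stay as the last step left them, time stands still between calls to the robot, and variables do not carry over. Pictures are saved under pics/ and viewed, at most 10 in all, crops included, and the job is handed in when it is done.

Besides the shell and the picture viewer there is one more tool, called after "Emit:" in YAML: its name, and indented under it one key for each argument. jog_arm: Moves the arm, as the interface text tells. Its arguments: {"type":"object","properties":{"hand":{"type":"array"},"travel":{"type":"array"},"yaw":{"type":"array"},"grip_force":{"type":"number"}},"required":["hand","travel","yaw"]}

```bash
mkdir -p pics
cat > h.py <<'E'
import numpy as np, cv2
from rig import env
def cam(name):
    c=env.calibration(name); s=env.observe()
    if 'hand_eye' in c:
        T=np.eye(4); T[:3,:3]=np.array(s['tool_rot']).reshape(3,3); T[:3,3]=s['position']
        W=T@np.array(c['hand_eye']); return c,W[:3,:3],W[:3,3]
    return c,np.array(c['rotation']).reshape(3,3),np.array(c['position'])
def px2w(cm,u,v,z):
    c,R,p=cm; d=R@np.array([(u-c['cx'])/c['fx'],(v-c['cy'])/c['fy'],1]); return p+d*(z-p[2])/d[2]
def w2px(cm,X):
    c,R,p=cm; q=R.T@(np.array(X)-p); return np.array([c['cx']+c['fx']*q[0]/q[2],c['cy']+c['fy']*q[1]/q[2]])
def snap(name,fn,crop=None,scale=1):
    cm=cam(name); im=env.get_image(name)[:,:,::-1]
    cv2.imwrite('pics/full_'+fn,im)
    if crop: x0,y0,x1,y1=crop; im=im[y0:y1,x0:x1]
    if scale!=1: im=cv2.resize(im,None,fx=scale,fy=scale,interpolation=cv2.INTER_CUBIC)
    cv2.imwrite('pics/'+fn,im); return cm
E
python3 - <<'E'
from h import *
np.set_printoptions(precision=4,suppress=True)
for n in('top','side'):
    cm=snap(n,n+'.png'); print(n,cm)
s=env.observe(); print(s, env.finger_overhang, env.calibration('wrist'))
E
```

```text
top ({'fx': 475.2791540137468, 'fy': 475.2791540137468, 'cx': 324.36170944259396, 'cy': 246.33094568059497, 'position': array([ 0.3993, -0.0329,  1.2984]), 'rotation': array([[ 0.0271, -0.9912,  0.1298],
       [-0.9995, -0.0291, -0.0138],
       [ 0.0175, -0.1293, -0.9914]])}, array([[ 0.0271, -0.9912,  0.1298],
       [-0.9995, -0.0291, -0.0138],
       [ 0.0175, -0.1293, -0.9914]]), array([ 0.3993, -0.0329,  1.2984]))
side ({'fx': 437.3809434285478, 'fy': 437.3809434285478, 'cx': 317.4276145864469, 'cy': 236.26226535597138, 'position': array([ 0.1743, -0.9306,  0.8555]), 'rotation': array([[ 0.9117, -0.2536,  0.3233],
       [-0.4108, -0.5486,  0.7282],
       [-0.0073, -0.7967, -0.6043]])}, array([[ 0.9117, -0.2536,  0.3233],
       [-0.4108, -0.5486,  0.7282],
       [-0.0073, -0.7967, -0.6043]]), array([ 0.1743, -0.9306,  0.8555]))
{'time_s': 0.1, 'q': array([ 60.3743,  21.8387,  74.3781,   0.001 ,  83.8595, -12.3336]), 'qvel': array([ 0.0482, -0.0933, -0.1278,  0.1008,  0.0294, -0.0547]), 'joint_efforts': array([  0.0034, -44.922 , -23.1651,  -0.0003,   0.0037,   0.    ]), 'position': array([0.1633, 0.5249, 0.2478]), 'tool_rot': array([[-0.9548,  0.2972, -0.0007],
       [ 0.2972,  0.9548, -0.0011],
       [ 0.0003, -0.0013, -1.    ]]), 'ft_force': array([-0.7761,  0.1895, -0.4038]), 'wrist_torque': array([ 0.0634, -0.0136, -0.0256]), 'gripper_force': 0.0, 'grip_width': 0.08540852601620208} 0.017 {'fx': 344.95955691089296, 'fy': 344.95955691089296, 'cx': 319.4148024566867, 'cy': 237.53855688269434, 'hand_eye': array([[-0.0005, -0.9608, -0.2774,  0.0703],
       [ 1.    , -0.0005, -0.0001, -0.0006],
       [-0.    , -0.2774,  0.9608, -0.1262],
       [ 0.    ,  0.    ,  0.    ,  1.    ]])}
```

View pics/top.png

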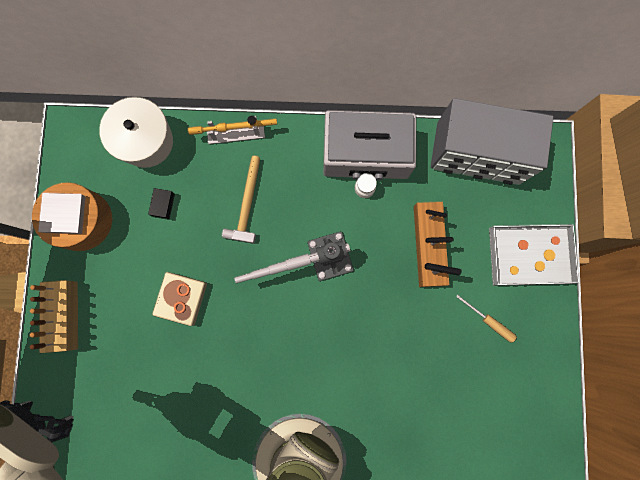

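View pics/side.png

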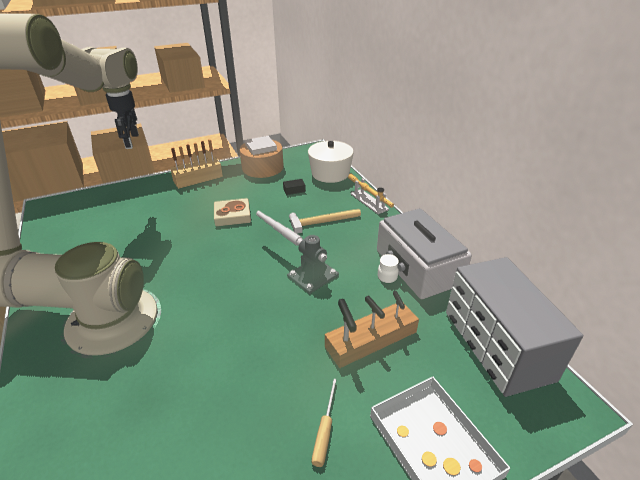

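Top view: the boss is at about (332,252), the mandrel tip at (237,280), and the large key's bar runs from (427,266) to (461,271). I'll enlarge that area.

Run:
```python
from h import *
im=cv2.imread('pics/full_top.png')
a=cv2.resize(im[220:300,225:365],None,fx=5.6,fy=5.6,interpolation=cv2.INTER_CUBIC)
b=cv2.resize(im[195:295,405:475],None,fx=5.6,fy=5.6,interpolation=cv2.INTER_CUBIC)
cv2.imwrite('pics/c1.png',cv2.resize(im[195:300,225:475],None,fx=3.2,fy=3.2,interpolation=cv2.INTER_CUBIC))
```

```text
(no output)
```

View pics/c1.png

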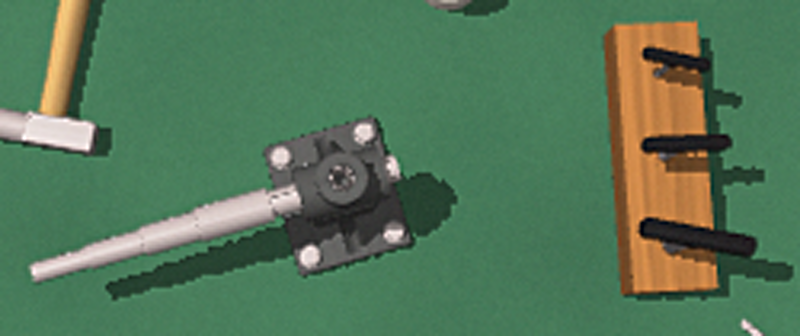

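Run:
```python
from h import *
np.set_printoptions(precision=4,suppress=True)
cm=cam('top'); f=lambda u,v,z: px2w(cm,225+u/3.2,195+v/3.2,z)
S=f(342,178,.133);T=f(36,273,.095);print('S',S,'T',T,T-S)
d=(T-S)[:2];print('len',np.hypot(*d),'yaw of holder y dir',np.degrees(np.arctan2(d[1],d[0])))
A=f(642,230,.132);B=f(754,244,.132);print('bar',A,B,(A+B)/2,np.linalg.norm(A-B),np.degrees(np.arctan2(*(A-B)[:2][::-1])))
for p in[(606,27),(697,22),(718,288),(630,294)]:print(f(*p,.048))
```

```text
S [ 0.5417 -0.068   0.133 ] T [0.4639 0.1701 0.095 ] [-0.0778  0.2381 -0.038 ]
len 0.2505290093225917 yaw of holder y dir 108.0913970392244
bar [ 0.5081 -0.3007  0.132 ] [ 0.4998 -0.3875  0.132 ] [ 0.504  -0.3441  0.132 ] 0.08718116667299307 84.49520179374659
[ 0.6866 -0.2897  0.048 ]
[ 0.6933 -0.3666  0.048 ]
[ 0.4698 -0.3828  0.048 ]
[ 0.4629 -0.31    0.048 ]
```

The numbers agree with the given sizes: the tip is 250 mm from the socket (253 expected), the bar is 87 mm (90), and the key's position matches hole0. I'll go above the step with the fingers shut and the tool x-axis along the holder's +x. The plan is to roll the mandrel by pressing a fingertip on top of it.

Emit:
jog_arm:
  hand: [0,0,0,0,0]
  travel:
    - [0.0234,-0.034,0]
    - [0.0234,-0.034,0]
    - [0.0234,-0.034,0]
    - [0.0234,-0.034,0]
    - [0.0234,-0.034,0]
  yaw: [-0.168,-0.168,-0.168,-0.168,-0.168]

```text
time_s: 0.72
position: [0.2809, 0.3539, 0.2481]
tool_rot: [[-0.411, 0.912, -0.0], [0.912, 0.411, -0.0], [-0.0, -0.0, -1.0]]
ft_force: [0.1, 0.8, -0.3]
grip_width: 0.0001
gripper_force: 0.0
```

Emit:
jog_arm:
  hand: [0,0,0,0,0]
  travel:
    - [0.0234,-0.034,-0.003]
    - [0.0234,-0.034,-0.003]
    - [0.0234,-0.034,-0.003]
    - [0.0234,-0.034,-0.003]
    - [0.0234,-0.034,-0.003]
  yaw: [-0.168,-0.168,-0.168,-0.168,-0.168]

```text
time_s: 1.35
position: [0.398, 0.1839, 0.2331]
tool_rot: [[0.405, 0.914, -0.0], [0.914, -0.405, -0.0], [-0.0, -0.0, -1.0]]
ft_force: [-0.3, -0.1, -0.6]
grip_width: 0.0001
gripper_force: 0.0
```

Emit:
jog_arm:
  hand: [0,0,0,0,0]
  travel:
    - [0.0234,-0.034,-0.008]
    - [0.0234,-0.034,-0.008]
    - [0.0234,-0.034,-0.008]
    - [0.0234,-0.034,-0.008]
    - [0.0234,-0.034,-0.008]
  yaw: [-0.168,-0.168,-0.168,-0.168,-0.168]

```text
time_s: 1.98
position: [0.515, 0.0139, 0.1928]
tool_rot: [[0.951, 0.309, -0.001], [0.309, -0.951, 0.0], [-0.001, -0.0, -1.0]]
ft_force: [0.1, -0.1, -0.1]
grip_width: -0.0
gripper_force: 0.0
```

Run:
```python
from h import *
np.set_printoptions(precision=4,suppress=True)
s=env.observe(); print(s['time_s'],s['position'],s['q'],np.degrees(np.arctan2(s['tool_rot'][1,0],s['tool_rot'][0,0])),s['ft_force'])
cm=snap('wrist','w1.png')
for X in[(.5417,-.068,.133),(.5146,.0156,.109),(.5273,-.024,.105)]:print(w2px(cm,X))
```

```text
1.975 [0.515  0.0139 0.1928] [-11.6372  21.1908  85.1638   0.005   73.683   60.3632] 17.99819753648717 [ 0.0882 -0.0848 -0.138 ]
[468.8446 264.6346]
[316.0369 251.434 ]
[379.9017 249.7007]
```

View pics/w1.png

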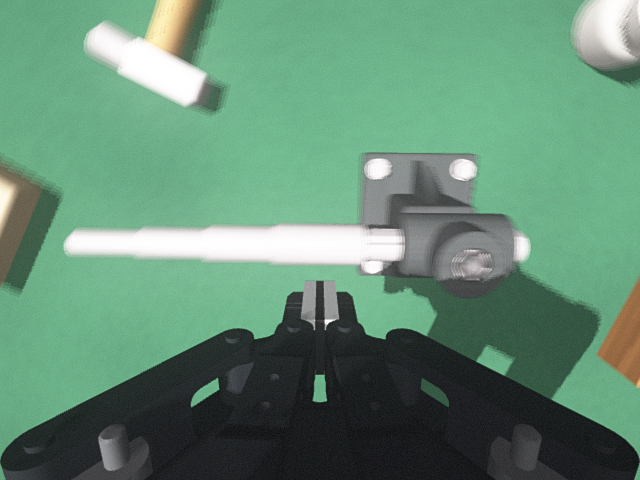

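The boss is at (471,265), as predicted. The mandrel lies level at row 243, and the fingertips are at (320,285). The picture is smeared by motion, so I'll take a still one, enlarged.

Run:
```python
from h import *
np.set_printoptions(precision=4,suppress=True)
env.get_image('wrist'); 
cm=snap('wrist','w2.png',(300,190,540,310),3.33)
h=np.array([np.cos(np.radians(18.1)),np.sin(np.radians(18.1))]);yh=np.array([-h[1],h[0]])
for y,z in[(0,.133),(0,.095),(35,.095),(46.5,.095),(58,.109),(88,.109),(253,.095)]:print(y,w2px(cm,np.r_[np.array([.5417,-.068])+yh*y/1e3,z]))
print(env.observe()['position'])
```

```text
0 [466.3909 265.3801]
0 [443.4105 245.4894]
35 [391.7413 245.6393]
46.5 [374.766  245.6885]
58 [360.1419 252.3129]
88 [313.1611 252.4487]
253 [ 70.099  246.5722]
[0.5148 0.0139 0.1924]
```

View pics/w2.png

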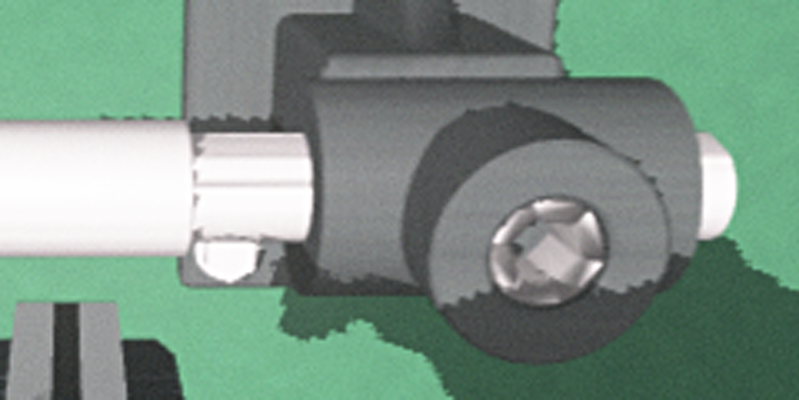

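The socket is at full-image (465,265.4), within 1.5 px of the prediction. The flat's edges are at crop rows of about 155 and 183 on the shank (133–240). I'll read the row profile.

Run:
```python
from h import *
im=cv2.imread('pics/full_w2.png',0)
print(im[222:270,364:390].mean(1).round().astype(int).reshape(-1,12), 'rows from 222')
s=cv2.resize(im[252:280,450:480],None,fx=16,fy=16,interpolation=cv2.INTER_CUBIC); 
p=cv2.resize(cv2.imread('pics/full_w2.png')[222:270,352:400],None,fx=12,fy=12,interpolation=cv2.INTER_CUBIC)
p=np.clip((p.astype(float)-120)*1.9,0,255).astype(np.uint8)[:480]
cv2.imwrite('pics/c3.png',np.hstack([p[:448,:300],cv2.cvtColor(s,cv2.COLOR_GRAY2BGR)]))
```

```text
[[122 124 121  99  82  80  74  89 217 205 204 213]
 [217 217 214 234 248 250 249 251 251 248 234 220]
 [243 254 253 252 252 252 251 250 248 247 245 244]
 [241 237 220 173 161 184 187 180 180 176 172 169]] rows from 222
```

View pics/c3.png

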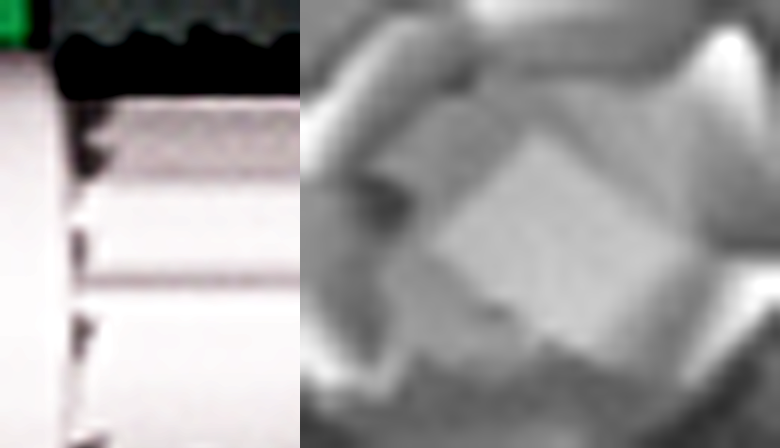

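```bash
cat >> h.py <<'E'
S0=np.array([.5417,-.068]); PH=np.radians(18.1)
HX=np.array([np.cos(PH),np.sin(PH)]); HY=np.array([-HX[1],HX[0]])
def hw(x,y,z): return np.r_[S0+HX*x+HY*y,z]   # holder frame (m) to world
def ang(cm,a,r=.011,y=.0465): return w2px(cm,hw(r*np.sin(a),y,.095+r*np.cos(a)))
E
python3 - <<'E'
from h import *
np.set_printoptions(precision=1,suppress=True)
cm=cam('wrist')
v=np.radians(np.arange(-90,130,5)); r=[ang(cm,a)[1] for a in v]; print('limbs',min(r),max(r))
for t in range(20,85,5):print(t,t/57.3,*[ang(cm,np.radians(t+d))[1].round(1) for d in(-21.3,21.3)])
print('holder x of cam',(cm[2][:2]-S0)@HX,(cm[2][:2]-S0)@HY,cm[2][2])
E
```

```text
limbs 228.85347414692112 261.3255075377905
20 0.34904013961605584 250.5 238.2
25 0.4363001745200698 249.1 236.9
30 0.5235602094240838 247.6 235.7
35 0.6108202443280978 246.2 234.5
40 0.6980802792321117 244.7 233.4
45 0.7853403141361257 243.2 232.5
50 0.8726003490401396 241.7 231.6
55 0.9598603839441536 240.3 230.8
60 1.0471204188481675 238.9 230.2
65 1.1343804537521816 237.6 229.7
70 1.2216404886561956 236.3 229.3
75 1.3089005235602096 235.1 229.0
80 1.3961605584642234 234.0 228.9
holder x of cam 0.06971607130069346 0.08587786897997682 0.3184534189509777
```

Two readings are possible: θ≈1.19 rad (grey band at rows 230–236.7) or θ≈0.70 rad (dark line at 244.7 as an edge). Rolling by about 40° will tell them apart. I'll go to contact at x=+6 mm.

Emit:
jog_arm:
  hand: [0,0,0,0,0]
  travel:
    - [0.0057,0.0019,-0.02]
    - [0,0,-0.03]
    - [0,0,-0.0135]
    - [0,0,-0.0005]
    - [0,0,0]
  yaw: [0,0,0,0,0]

```text
time_s: 2.75
position: [0.5205, 0.0172, 0.1303]
tool_rot: [[0.949, 0.315, 0.002], [0.315, -0.949, -0.0], [0.001, 0.001, -1.0]]
ft_force: [1.2, -1.2, -0.7]
grip_width: 0.0002
gripper_force: 0.0
```

Emit:
jog_arm:
  hand: [0,0,0,0,0]
  travel:
    - [0,0,-0.001]
    - [0,0,-0.001]
    - [0,0,-0.0005]
    - [0,0,-0.0003]
    - [0,0,0]
  yaw: [0,0,0,0,0]

```text
time_s: 3.38
position: [0.5202, 0.017, 0.1265]
tool_rot: [[0.949, 0.314, -0.0], [0.314, -0.949, 0.0], [-0.0, -0.0, -1.0]]
ft_force: [0.1, -0.7, -1.2]
grip_width: 0.0001
gripper_force: 0.0
```

Emit:
jog_arm:
  hand: [0,0,0,0,0]
  travel:
    - [0,0,-0.0005]
    - [0,0,-0.0005]
    - [0,0,-0.0005]
    - [0,0,0]
    - [0,0,0]
  yaw: [0,0,0,0,0]

```text
time_s: 4.0
position: [0.5203, 0.017, 0.1258]
tool_rot: [[0.949, 0.314, 0.001], [0.314, -0.949, -0.0], [0.001, 0.001, -1.0]]
ft_force: [-2.5, 0.8, 8.9]
grip_width: 0.0001
gripper_force: 4.3
```

Contact, at roughly 12 N/mm. I'll press slightly more and roll 10 mm toward the holder's -x.

Emit:
jog_arm:
  hand: [0,0,0,0,0]
  travel:
    - [0,0,-0.0007]
    - [-0.0019,-0.0006,0]
    - [-0.0019,-0.0006,0]
    - [-0.0019,-0.0006,0]
    - [0,0,0]
  yaw: [0,0,0,0,0]

```text
time_s: 4.62
position: [0.5161, 0.0156, 0.1258]
tool_rot: [[0.949, 0.314, 0.006], [0.314, -0.949, 0.0], [0.005, 0.001, -1.0]]
ft_force: [2.6, 2.9, 9.8]
grip_width: 0.0001
gripper_force: 4.8
```

Emit:
jog_arm:
  hand: [0,0,0,0,0]
  travel:
    - [-0.0019,-0.0006,0]
    - [-0.0019,-0.0006,0]
    - [0,0,0]
    - [0,0,0]
    - [0,0,0]
  yaw: [0,0,0,0,0]

```text
time_s: 5.25
position: [0.5123, 0.0144, 0.1258]
tool_rot: [[0.949, 0.314, 0.006], [0.314, -0.949, 0.0], [0.005, 0.001, -1.0]]
ft_force: [2.7, 3.7, 10.0]
grip_width: -0.0002
gripper_force: 4.8
```

Run:
```python
from h import *
np.set_printoptions(precision=1,suppress=True)
cm=snap('wrist','w4.png',(345,200,405,275),8)
im=cv2.imread('pics/full_w4.png',0)
v=np.radians(np.arange(-90,130,5)); r=[ang(cm,a) for a in v]; print('limbs',min(x[1] for x in r),max(x[1] for x in r),r[20])
print(im[180:280,364:385].mean(1).round().astype(int).reshape(-1,20))
for t in range(-20,60,5):print(t,*[ang(cm,np.radians(t+d))[1].round(1) for d in(-21.3,0,21.3)])
```

```text
limbs 259.29313361263894 304.48234473853677 [407.4 287.1]
[[151 156 155 151 146 139 130 123 120 122 123 122 123 123 122 124 125 119
  122 123]
 [123 124 123 121 122 122 123 123 123 122 122 124 122 122 122 122 121 120
  122 122]
 [123 122 123 123 122 123 121 121 123 121 123 122 124 123 122 122 120 120
  122 122]
 [122 123 123 125 116  88  72  69  69  69  70  69  68  74  94 111 121 135
  143 153]
 [170 174 181 189 204 218 222 215 212 215 216 223 230 232 239 240 239 230
  232 237]]
-20 302.8 297.9 290.6
-15 301.9 296.4 288.6
-10 300.9 294.7 286.6
-5 299.7 293.0 284.5
0 298.3 291.1 282.4
5 296.8 289.1 280.3
10 295.2 287.1 278.2
15 293.4 285.1 276.2
20 291.6 283.0 274.2
25 289.7 280.9 272.3
30 287.7 278.8 270.4
35 285.6 276.7 268.7
40 283.5 274.7 267.1
45 281.4 272.7 265.6
50 279.3 270.9 264.2
55 277.2 269.1 263.0
```

View pics/w4.png

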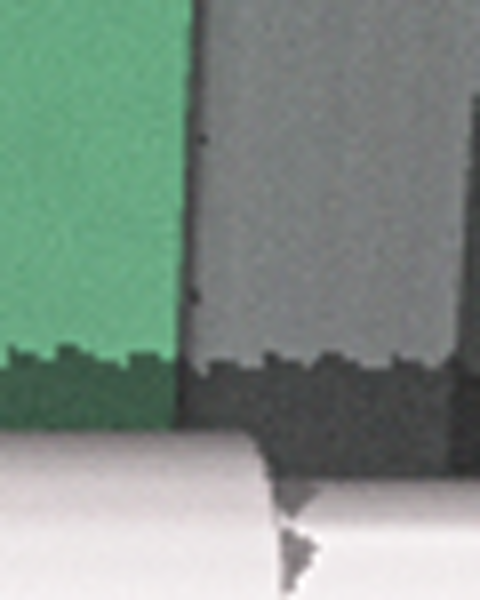

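My crop cut off the lower part of the shank. The shank starts at full-image row ~260, from col 380 rightward. I'll use the saved full frame.

Run:
```python
from h import *
im=cv2.imread('pics/full_w4.png')
print(cv2.cvtColor(im,cv2.COLOR_BGR2GRAY)[254:314,392:402].mean(1).round().astype(int).reshape(-1,10))
p=np.clip((im[250:315,370:420].astype(float)-110)*1.8,0,255).astype(np.uint8)
cv2.imwrite('pics/c4.png',cv2.resize(p,None,fx=9,fy=9,interpolation=cv2.INTER_CUBIC))
```

```text
[[ 69  69  69  67  66  74 120 146 162 177]
 [187 210 232 241 239 236 236 236 237 238]
 [240 242 243 243 243 243 243 243 242 240]
 [242 244 247 250 249 247 246 247 245 243]
 [246 223 192 157 138 133 131 131 128 125]
 [117  79  64  77 102  93  98 119 139 145]]
```

View pics/c4.png

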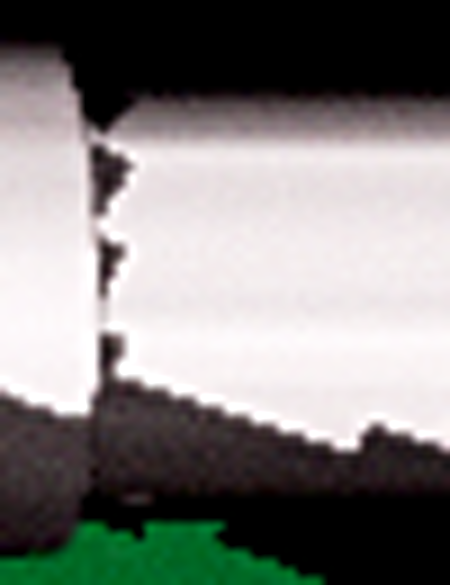

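After the stroke the flat runs from row 266 to about 284.5, so θ≈40°. That means the start was about 70°, and the roll works at about 34° per 8.4 mm. I'll lift, go back and make a second stroke, then raise to look.

Emit:
jog_arm:
  hand: [0,0,0,0,0]
  travel:
    - [0,0,0.004]
    - [0.0098,0.0032,0]
    - [0,0,-0.004]
    - [0,0,-0.0002]
    - [-0.002,-0.00065,0]
  yaw: [0,0,0,0,0]

```text
time_s: 5.92
position: [0.5208, 0.0169, 0.1258]
tool_rot: [[0.949, 0.314, 0.007], [0.314, -0.949, 0.0], [0.007, 0.002, -1.0]]
ft_force: [5.0, 4.3, 12.9]
grip_width: -0.0003
gripper_force: 6.8
```

Emit:
jog_arm:
  hand: [0,0,0,0,0]
  travel:
    - [-0.002,-0.00065,0]
    - [-0.002,-0.00065,0]
    - [-0.002,-0.00065,0]
    - [-0.0018,-0.0006,0]
    - [0,0,0]
  yaw: [0,0,0,0,0]

```text
time_s: 6.55
position: [0.5128, 0.0143, 0.1258]
tool_rot: [[0.949, 0.314, 0.006], [0.314, -0.949, 0.0], [0.006, 0.002, -1.0]]
ft_force: [3.5, 3.7, 14.5]
grip_width: -0.0002
gripper_force: 7.0
```

Emit:
jog_arm:
  hand: [0,0,0,0,0]
  travel:
    - [0,0,0.004]
    - [-0.03,-0.0098,0.031]
    - [-0.03,-0.0098,0.031]
    - [0,0,0]
    - [0,0,0]
  yaw: [0,0,0,0,0]

```text
time_s: 7.18
position: [0.4508, -0.0055, 0.1894]
tool_rot: [[0.949, 0.314, -0.001], [0.314, -0.949, 0.0], [-0.001, -0.001, -1.0]]
ft_force: [0.2, -0.4, -0.2]
grip_width: 0.0002
gripper_force: 0.0
```

Run:
```python
from h import *
np.set_printoptions(precision=1,suppress=True)
cm=snap('wrist','w5.png')
im=cv2.imread('pics/full_w5.png')
v=np.radians(np.arange(-90,130,5)); r=np.array([ang(cm,a) for a in v]); lo,hi=r[:,1].min(),r[:,1].max(); print('limbs',lo,hi); c=int(ang(cm,0)[0]); r0=int(lo)-6
a,b=int(ang(cm,0,y=.038)[0]),int(ang(cm,0,y=.055)[0]); print(a,b,r0)
a,b=min(a,b),max(a,b)
print(cv2.cvtColor(im,cv2.COLOR_BGR2GRAY)[r0:r0+50,a+3:b-4].mean(1).round().astype(int).reshape(-1,10))
for t in range(-40,45,5):print(t,*[ang(cm,np.radians(t+d))[1].round(1) for d in(-21.3,21.3)])
p=np.clip((im[r0-4:r0+51,c-35:c+35].astype(float)-110)*1.8,0,255).astype(np.uint8)
cv2.imwrite('pics/c5.png',cv2.resize(p,None,fx=9,fy=9,interpolation=cv2.INTER_CUBIC))
```

```text
limbs 124.41480008253869 161.4398448995509
403 374 118
[[156 157 155 155 154 151 176 248 249 251]
 [252 253 254 254 254 254 255 255 255 255]
 [255 255 255 255 255 255 255 255 255 255]
 [255 255 254 254 253 252 248 245 237 253]
 [255 242 168 124  98  96  97 101 101 102]]
-40 159.7 149.6
-35 158.9 148.0
-30 158.1 146.4
-25 157.0 144.7
-20 155.9 143.0
-15 154.7 141.3
-10 153.3 139.6
-5 151.9 137.9
0 150.4 136.3
5 148.8 134.8
10 147.2 133.3
15 145.6 131.9
20 143.9 130.6
25 142.2 129.4
30 140.5 128.3
35 138.8 127.3
40 137.2 126.5
```

View pics/c5.png

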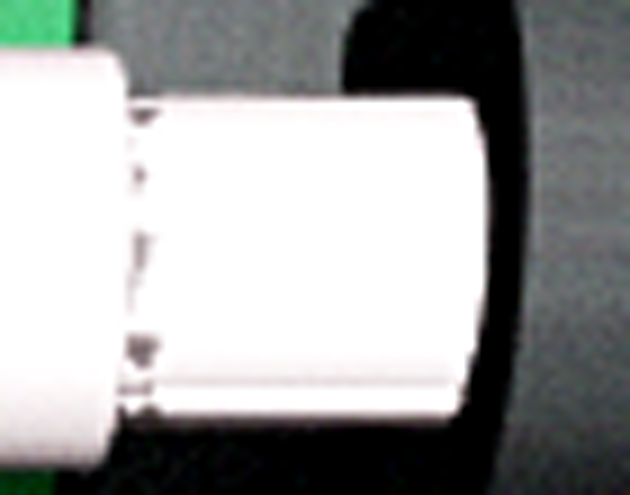

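The picture is nearly saturated. There is one body-fixed line at full-image row 156, and the shank limbs are at 124 and 160. That line has turned about 60° since the start, which with the start at 68° puts the flat near +8°. I'll check this numerically from views farther to the +x side.

Emit:
jog_arm:
  hand: [0,0,0,0,0]
  travel:
    - [0.032,0.0097,0.0015]
    - [0.032,0.0097,0.0015]
    - [0,0,0]
    - [0,0,0]
    - [0,0,0]
  yaw: [0,0,0,0,0]

```text
time_s: 7.85
position: [0.5141, 0.0138, 0.1928]
tool_rot: [[0.949, 0.314, -0.001], [0.314, -0.949, 0.0], [-0.001, -0.0, -1.0]]
ft_force: [0.1, 0.5, 0.6]
grip_width: 0.0001
gripper_force: 0.0
```

```bash
cat >> h.py <<'E'
def prof(fn,cm,ys=np.arange(.040,.0545,.001)):
    im=cv2.cvtColor(cv2.imread('pics/full_'+fn),cv2.COLOR_BGR2GRAY).astype(np.float32)
    A=np.radians(np.arange(-60,101,4))
    P=np.array([[ang(cm,a,y=y) for y in ys] for a in A]).astype(np.float32)
    v=cv2.remap(im,P[...,0],P[...,1],cv2.INTER_LINEAR).mean(1)
    print(fn,*[f'{int(round(np.degrees(a)))}:{int(x)}' for a,x in zip(A,v)])
E
python3 - <<'E'
from h import *
cm=snap('wrist','w6.png'); prof('w6.png',cm); prof('w2.png',cm)
E
```

```text
w6.png -60:207 -56:213 -52:219 -48:226 -44:227 -40:225 -36:229 -32:234 -28:241 -24:246 -20:249 -16:250 -12:251 -8:251 -4:251 0:252 4:251 8:250 12:250 16:250 20:251 24:251 28:251 32:250 36:248 40:246 44:245 48:242 52:239 56:235 60:230 64:225 68:223 72:218 76:211 80:194 84:179 88:155 92:136 96:122 100:114
w2.png -60:215 -56:222 -52:228 -48:235 -44:238 -40:240 -36:242 -32:244 -28:245 -24:246 -20:248 -16:250 -12:251 -8:251 -4:252 0:252 4:253 8:252 12:235 16:228 20:244 24:251 28:251 32:250 36:250 40:242 44:224 48:216 52:217 56:215 60:211 64:205 68:205 72:211 76:208 80:140 84:88 88:82 92:78 96:75 100:74
```

Emit:
jog_arm:
  hand: [0,0,0,0,0]
  travel:
    - [0.0475,0.0155,0]
    - [0.0475,0.0155,0]
    - [0,0,0]
    - [0,0,0]
    - [0,0,0]
  yaw: [0,0,0,0,0]

```text
time_s: 8.52
position: [0.6089, 0.0445, 0.1935]
tool_rot: [[0.949, 0.314, -0.0], [0.314, -0.949, -0.0], [-0.0, 0.0, -1.0]]
ft_force: [0.1, 0.3, -0.5]
grip_width: 0.0003
gripper_force: 0.0
```

Run:
```python
from h import *
cm=snap('wrist','w7.png'); prof('w7.png',cm)
im=cv2.imread('pics/full_w6.png'); print(env.observe()['position'],w2px(cm,hw(0,.0465,.105)))
```

```text
w7.png -60:31 -56:31 -52:31 -48:31 -44:30 -40:30 -36:30 -32:30 -28:30 -24:30 -20:29 -16:29 -12:29 -8:31 -4:32 0:33 4:33 8:33 12:33 16:33 20:32 24:30 28:30 32:30 36:30 40:31 44:31 48:30 52:30 56:31 60:30 64:31 68:31 72:31 76:32 80:33 84:33 88:33 92:33 96:33 100:33
[0.60900242 0.04447107 0.19356681] [372.29650057 377.86057205]
```

The flat is at about +11° now, from both the line's 57° shift and the plateau ending at +32°. I need about 10° more, which is a short stroke with wind-up (about 5.5 mm commanded).

Emit:
jog_arm:
  hand: [0,0,0,0,0]
  travel:
    - [-0.0456,-0.0149,0]
    - [-0.0456,-0.0149,-0.02]
    - [0,0,-0.038]
    - [0,0,-0.009]
    - [0,0,0]
  yaw: [0,0,0,0,0]

```text
time_s: 9.2
position: [0.5189, 0.015, 0.1269]
tool_rot: [[0.949, 0.314, 0.001], [0.314, -0.949, -0.0], [0.001, 0.0, -1.0]]
ft_force: [0.7, 0.3, 0.1]
grip_width: -0.0001
gripper_force: 0.0
```

Emit:
jog_arm:
  hand: [0,0,0,0,0]
  travel:
    - [0,0,-0.0011]
    - [0,0,-0.0011]
    - [0,0,0]
    - [0,0,0]
    - [0,0,0]
  yaw: [0,0,0,0,0]

```text
time_s: 9.82
position: [0.5192, 0.0149, 0.1258]
tool_rot: [[0.949, 0.315, 0.003], [0.315, -0.949, -0.001], [0.002, 0.002, -1.0]]
ft_force: [-3.5, 0.9, 12.6]
grip_width: 0.0
gripper_force: 6.6
```

Emit:
jog_arm:
  hand: [0,0,0,0,0]
  travel:
    - [-0.0018,-0.0006,0]
    - [-0.0018,-0.0006,0]
    - [-0.0016,-0.0005,0]
    - [0,0,0]
    - [0,0,0]
  yaw: [0,0,0,0,0]

```text
time_s: 10.45
position: [0.5153, 0.0136, 0.1258]
tool_rot: [[0.949, 0.314, 0.006], [0.314, -0.949, 0.0], [0.006, 0.002, -1.0]]
ft_force: [2.6, 3.8, 8.6]
grip_width: 0.0003
gripper_force: 4.6
```

Emit:
jog_arm:
  hand: [0,0,0,0,0]
  travel:
    - [0,0,0.009]
    - [0,0,0.029]
    - [0,0,0.03]
    - [0,0,0]
    - [0,0,0]
  yaw: [0,0,0,0,0]

```text
time_s: 11.08
position: [0.5129, 0.0134, 0.1915]
tool_rot: [[0.949, 0.314, -0.001], [0.314, -0.949, 0.0], [-0.001, -0.0, -1.0]]
ft_force: [0.0, -0.7, 0.2]
grip_width: 0.0003
gripper_force: 0.0
```

Run:
```python
from h import *
cm=snap('wrist','w8.png'); prof('w8.png',cm); s=env.observe(); print(s['position'])
```

```text
w8.png -60:212 -56:209 -52:206 -48:205 -44:217 -40:230 -36:241 -32:247 -28:248 -24:249 -20:249 -16:249 -12:250 -8:249 -4:248 0:247 4:248 8:249 12:251 16:252 20:252 24:251 28:251 32:250 36:249 40:247 44:245 48:243 52:241 56:237 60:234 64:230 68:224 72:218 76:206 80:194 84:176 88:162 92:148 96:132 100:123
[0.5128385  0.01339561 0.19120432]
```

The line is now at about -49° and the low plateau is centred near 0°, so the flat faces up to within a few degrees. Next I'll look straight down at the socket for its hex orientation.

Emit:
jog_arm:
  hand: [0,0,0,0,0]
  travel:
    - [-0.0189,-0.0516,0]
    - [-0.0189,-0.0516,0]
    - [0,0,-0.05]
    - [0,0,0]
    - [0,0,0]
  yaw: [0,0,0,0,0]

```text
time_s: 11.75
position: [0.476, -0.0896, 0.1428]
tool_rot: [[0.949, 0.315, 0.0], [0.315, -0.949, -0.0], [0.0, 0.0, -1.0]]
ft_force: [0.1, -0.2, 1.0]
grip_width: 0.0
gripper_force: 0.0
```

Run:
```python
from h import *
np.set_printoptions(precision=4,suppress=True)
cm=snap('wrist','w9.png'); print(env.observe()['position'],cm[2])
# rectify to top-down at z=.133, 0.05mm/px, axes: right = world x, up = world y, 24mm square
n=520; k=26e-3/n
g=np.array([[w2px(cm,(S0[0]+(i-n/2)*k,S0[1]-(j-n/2)*k,.133)) for i in range(0,n,4)] for j in range(0,n,4)]).astype(np.float32)
g=cv2.resize(g,(n,n))
im=cv2.imread('pics/full_w9.png'); r=cv2.remap(im,g[...,0],g[...,1],cv2.INTER_CUBIC)
gy=cv2.cvtColor(r,cv2.COLOR_BGR2GRAY); r=cv2.cvtColor(cv2.createCLAHE(3,(4,4)).apply(gy),cv2.COLOR_GRAY2BGR)
for i in range(0,n+1,100): cv2.line(r,(i+10,0),(i+10,8),(0,255,255),1); cv2.line(r,(0,i+10),(8,i+10),(0,255,255),1)
cv2.imwrite('pics/c9.png',r); print(w2px(cm,np.r_[S0,.133]))
```

```text
[ 0.4762 -0.0896  0.1431] [ 0.5422 -0.068   0.2689]
[318.6917 139.9692]
```

View pics/c9.png

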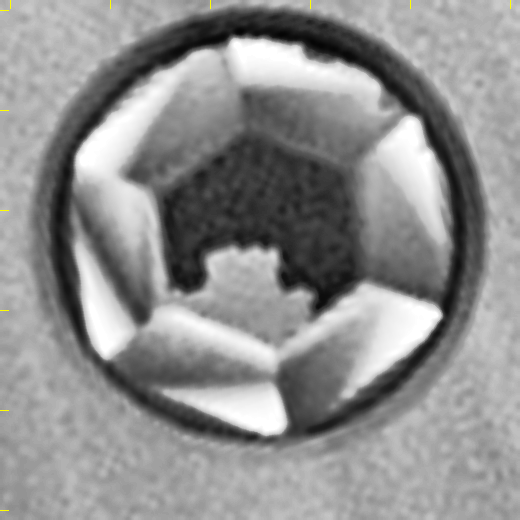

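The hex socket is clear. Its cone corners are at (232,40), (413,115), (442,312), (283,432), (108,357) and (77,170), with the centre at (259,238). That puts the socket at about (0.5417, -0.0669) with corners at 38.2°+60k°. Next I'll move over the key.

Emit:
jog_arm:
  hand: [0,0.04,0.04,0.04,0.04]
  travel:
    - [0,0,0.06]
    - [0.0056,-0.0508,0.01]
    - [0.0056,-0.0508,0.01]
    - [0.0056,-0.0508,0]
    - [0.0056,-0.0508,0]
  yaw: [0.165,0.165,0.165,0.165,0.165]

```text
time_s: 12.42
position: [0.4985, -0.2943, 0.2239]
tool_rot: [[0.407, 0.913, 0.002], [0.913, -0.407, -0.002], [-0.001, 0.003, -1.0]]
ft_force: [0.5, 0.3, -0.7]
grip_width: 0.04
gripper_force: 0.0
```

Emit:
jog_arm:
  hand: [0.04,0.04,0.04,0.04,0.04]
  travel:
    - [0.0056,-0.0508,0]
    - [0,0,0]
    - [0,0,0]
    - [0,0,0]
    - [0,0,0]
  yaw: [0.165,0.165,0,0,0]

```text
time_s: 13.05
position: [0.5037, -0.3432, 0.2225]
tool_rot: [[0.097, 0.995, 0.0], [0.995, -0.097, -0.0], [-0.0, 0.0, -1.0]]
ft_force: [-0.7, -0.0, 0.5]
grip_width: 0.0399
gripper_force: 0.0
```

Run:
```python
from h import *
np.set_printoptions(precision=4,suppress=True)
cm=snap('wrist','w10.png'); s=env.observe(); print(s['position'],s['q'],np.degrees(np.arctan2(s['tool_rot'][1,0],s['tool_rot'][0,0])),cm[2])
im=cv2.imread('pics/full_w10.png'); g=im.max(2); m=(g<60).astype(np.uint8)
n,l,st,ce=cv2.connectedComponentsWithStats(m)
for i in range(1,n):
    if st[i,4]>150:
        c=np.argwhere(l==i)[:,::-1].astype(np.float32); w=np.array([px2w(cm,u,v,.135)[:2] for u,v in c],np.float32)
        R=cv2.minAreaRect(w*1000); print(st[i],ce[i],'mm',np.round(R[0],1),np.round(R[1],1),round(R[2],1))
print(w2px(cm,(.504,-.344,.137)))
```

```text
[ 0.5037 -0.3433  0.2224] [-45.3935  28.8643  66.8847  -0.0006  84.2254 -39.866 ] 84.47255564839115 [ 0.5101 -0.2738  0.3486]
[624   4  16  21 266] [631.6992  13.6316] mm [ 685.5 -225.5] [8.  9.3] 8.2
[    0   283   494   197 31567] [199.4063 424.17  ] mm [ 434.8 -446.2] [171.2 397.8] 84.3
[365 284  16  92 709] [371.6305 327.2384] mm [ 534.5 -406.8] [72.5  9.8] 88.1
[621 322  19  26 190] [628.4368 333.4421] mm [ 714.4 -427. ] [20.   7.9] 81.6
[ 441  341  199  139 8903] [533.8631 432.3816] mm [ 653.8 -507.2] [ 95.3 207.7] 62.1
[388 350  45  12 185] [410.9135 354.6865] mm [ 561.2 -427.2] [ 7.4 32.5] 72.7
[320.1416 251.5165]
```

Run:
```python
from h import *
im=cv2.imread('pics/full_w10.png')
for v in range(120,300,10):
    print(v,' '.join('%d/%d'%(int(x[2]),int(x[0])) for x in im[v,285:360:4]))
cm=cam('wrist')
for y in(-.30,-.344,-.387):print(w2px(cm,(.504+(y+.344)*.096,y,.137)))
```

```text
120 138/173 136/169 130/164 132/165 132/165 133/165 139/170 130/162 133/167 134/166 136/166 135/169 140/176 141/170 138/166 139/172 138/169 143/173 138/174
130 138/170 136/169 134/165 137/171 137/170 132/164 136/167 134/168 132/163 136/169 137/169 138/169 137/174 135/170 135/170 133/164 141/175 145/174 145/172
140 139/173 134/164 135/167 141/171 139/171 135/165 139/170 133/164 135/165 143/176 139/173 137/166 143/171 142/171 143/176 144/176 147/174 142/167 147/175
150 142/171 135/164 139/169 136/167 138/166 137/171 135/166 137/167 143/174 135/163 138/167 142/170 141/166 143/169 143/167 144/170 141/168 138/165 145/171
160 140/170 137/166 136/168 142/172 130/159 140/169 137/165 143/170 142/165 138/166 142/167 143/170 143/172 143/167 146/172 146/169 149/171 148/173 148/173
170 144/175 147/175 142/169 138/167 140/169 145/173 136/167 146/171 144/169 145/172 148/170 150/171 141/170 142/171 150/172 189/138 219/107 219/100 219/106
180 147/150 219/111 215/104 214/101 215/105 64/52 77/63 89/75 87/70 91/71 86/65 240/113 255/170 255/168 255/168 255/167 255/169 255/168 255/170
190 254/164 254/166 
[... 944 characters left out ...]
53/152 253/150 253/152 253/155 254/160 255/160
260 161/176 254/160 255/167 255/171 67/46 81/65 83/70 83/67 85/68 77/57 96/100 94/97 101/101 97/96 101/97 157/184 155/183 159/178 164/187
270 154/185 151/181 154/185 152/182 65/50 72/63 81/67 76/68 78/63 69/55 154/181 156/183 156/182 156/180 153/179 157/183 157/182 154/179 157/182
280 143/177 148/179 149/181 154/182 62/54 75/69 76/70 80/73 74/67 61/53 150/180 156/182 156/184 153/181 151/181 147/175 152/180 153/182 153/177
290 146/177 147/180 147/182 155/186 60/57 71/68 73/68 74/69 72/64 53/46 155/186 149/179 151/181 150/178 148/182 150/181 151/181 153/181 149/179
[320.162095   182.62623466]
[320.20463732 251.44305022]
[320.24192454 311.75918548]
```

Run:
```python
from h import *
np.set_printoptions(precision=4,suppress=True)
cm=cam('wrist'); im=cv2.imread('pics/full_w10.png').astype(float)[...,2]
C=[]
for v in range(186,330,2):
    m=np.where(im[v,290:345]<120)[0]+290
    m=m[(m<330)]
    if len(m)<15: print('break',v,len(m)); continue
    a,b=m[0]-.5,m[-1]+.5; L,R=px2w(cm,a,v,.137),px2w(cm,b,v,.137)
    if v%14==4 or 1: C.append((*(L+R)[:2]/2,np.linalg.norm(L-R),v))
C=np.array(C); C=C[np.abs(C[:,2]-np.median(C[:,2]))<.0015]
p=np.polyfit(C[:,1],C[:,0],1); print(len(C),'width',np.median(C[:,2]),'yaw',90-np.degrees(np.arctan(p[0])),'x at y=-.344',np.polyval(p,-.344))
col=im[150:400,316]; d=np.where(col<120)[0]+150; print(d[0],d[-1],np.where(np.diff(d)>1)[0][:5])
print(px2w(cm,316,d[0]-.5,.137)); print([ (v,int(im[v,314])) for v in range(290,400,6)])
```

```text
break 308 13
break 310 6
break 312 6
break 314 6
break 316 7
break 318 5
break 320 5
break 322 10
break 324 14
51 width 0.015041171899820458 yaw 81.12363739868883 x at y=-.344 0.49894013630723577
173 354 [133]
[ 0.5063 -0.2937  0.137 ]
[(290, 72), (296, 70), (302, 67), (308, 146), (314, 144), (320, 148), (326, 148), (332, 72), (338, 78), (344, 79), (350, 79), (356, 174), (362, 156), (368, 159), (374, 175), (380, 128), (386, 129), (392, 128), (398, 206)]
```

By wrist camera the bar is at about (0.4995,-0.339) with yaw 81.1°, a few mm off the top-camera figure. I'll go lower and measure once more.

Emit:
jog_arm:
  hand: [0.04,0.04,0.04,0.04,0.04]
  travel:
    - [-0.003,0.003,-0.03]
    - [0,0,-0.0275]
    - [0,0,0]
    - [0,0,0]
    - [0,0,0]
  yaw: [-0.058,0,0,0,0]

```text
time_s: 13.72
position: [0.5009, -0.3412, 0.1658]
tool_rot: [[0.153, 0.988, 0.002], [0.988, -0.153, -0.002], [-0.001, 0.002, -1.0]]
ft_force: [-0.1, 0.9, -0.4]
grip_width: 0.0399
gripper_force: 0.0
```

Run:
```python
from h import *
np.set_printoptions(precision=4,suppress=True)
cm=snap('wrist','w11.png'); s=env.observe(); print(s['position'],np.degrees(np.arctan2(s['tool_rot'][1,0],s['tool_rot'][0,0])),cm[2])
im=cv2.imread('pics/full_w11.png').astype(float)[...,2]
C=[]
for v in range(100,440,4):
    m=np.where(im[v,275:365]<120)[0]+275
    if len(m)<12: continue
    # run containing nearest 318
    runs=np.split(m,np.where(np.diff(m)>1)[0]+1); r=max(runs,key=len)
    a,b=r[0]-.5,r[-1]+.5; C.append((v,a,b,*px2w(cm,(a+b)/2,v,.137)[:2],np.linalg.norm(px2w(cm,a,v,.137)-px2w(cm,b,v,.137))))
for c in C: print(np.array(c))
print([(v,int(im[v,316])) for v in range(90,440,5)])
```

```text
[ 0.5008 -0.3411  0.1656] 81.17556701988201 [ 0.5111 -0.2722  0.2918]
[188.     309.5    325.5      0.5073  -0.2935   0.0072]
[192.     303.5    330.5      0.5068  -0.2953   0.0121]
[196.     301.5    332.5      0.5065  -0.297    0.014 ]
[200.     300.5    332.5      0.506   -0.2988   0.0145]
[204.     300.5    332.5      0.5057  -0.3006   0.0145]
[208.     300.5    332.5      0.5055  -0.3024   0.0146]
[212.     300.5    332.5      0.5052  -0.3043   0.0146]
[216.     300.5    332.5      0.5049  -0.3061   0.0147]
[220.     300.5    332.5      0.5046  -0.308    0.0147]
[224.     300.5    332.5      0.5043  -0.3099   0.0148]
[228.     300.5    332.5      0.504   -0.3117   0.0148]
[232.     300.5    332.5      0.5037  -0.3136   0.0149]
[236.     300.5    332.5      0.5034  -0.3156   0.0149]
[240.     300.5    332.5      0.5031  -0.3175   0.015 ]
[244.     300.5    332.5      0.5028  -0.3194   0.015 ]
[248.     300.5    332.5      0.5025  -0.3214   0.0151]
[252.     300.5    332.5      0.5022  -0.3233   0.0151]
[256.     300.5    332.5      0.5018  -0.3253   0.0152]
[260.     301.5    332
[... 2590 characters left out ...]
), (130, 138), (135, 131), (140, 135), (145, 140), (150, 139), (155, 140), (160, 141), (165, 140), (170, 143), (175, 145), (180, 147), (185, 231), (190, 79), (195, 90), (200, 92), (205, 92), (210, 98), (215, 97), (220, 96), (225, 104), (230, 102), (235, 97), (240, 103), (245, 96), (250, 101), (255, 98), (260, 93), (265, 98), (270, 96), (275, 91), (280, 86), (285, 87), (290, 86), (295, 80), (300, 78), (305, 72), (310, 71), (315, 72), (320, 69), (325, 66), (330, 63), (335, 67), (340, 67), (345, 56), (350, 62), (355, 37), (360, 32), (365, 78), (370, 78), (375, 75), (380, 77), (385, 72), (390, 75), (395, 74), (400, 77), (405, 57), (410, 51), (415, 58), (420, 57), (425, 58), (430, 36), (435, 28)]
```

The key's axis is at about (0.4993, -0.341), with the bar aligned to the tool x-axis (81.1°). I'll descend, grip, and check.

Emit:
jog_arm:
  hand: [0.04,0.04,0.04,0.03,0.01]
  travel:
    - [-0.0015,0,-0.02]
    - [0,0,-0.0205]
    - [0,0,0]
    - [0,0,0]
    - [0,0,0]
  yaw: [0,0,0,0,0]
  grip_force: 80

```text
time_s: 14.4
position: [0.4996, -0.3413, 0.1252]
tool_rot: [[0.153, 0.988, 0.002], [0.988, -0.153, -0.002], [-0.002, 0.003, -1.0]]
ft_force: [7.4, -1.5, 1.2]
grip_width: 0.0147
gripper_force: 77.9
```

Emit:
jog_arm:
  hand: [0.005,0.005,0.005,0.005,0.005]
  travel:
    - [0,0,0]
    - [0,0,0]
    - [0,0,0]
    - [0,0,0]
    - [0,0,0]
  yaw: [0,0,0,0,0]

```text
time_s: 15.02
position: [0.4999, -0.3415, 0.1252]
tool_rot: [[0.153, 0.988, 0.003], [0.988, -0.153, -0.002], [-0.002, 0.003, -1.0]]
ft_force: [4.4, -0.5, 6.2]
grip_width: 0.0147
gripper_force: 78.8
```

Gripped at 0.0147 m and 79 N. I'll lift straight out, then carry it over the socket and turn to 98.2°.

Emit:
jog_arm:
  hand: [0.005,0.005,0.005,0.005,0.005]
  travel:
    - [0,0,0.02]
    - [0,0,0.025]
    - [0,0,0.035]
    - [0,0,0.035]
    - [0,0,0.025]
  yaw: [0,0,0,0,0]

```text
time_s: 15.65
position: [0.4984, -0.3406, 0.2649]
tool_rot: [[0.153, 0.988, -0.001], [0.988, -0.153, 0.0], [0.0, -0.001, -1.0]]
ft_force: [-0.3, -0.1, -1.6]
grip_width: 0.0147
gripper_force: 78.4
```

Emit:
jog_arm:
  hand: [0.005,0.005,0.005,0.005,0.005]
  travel:
    - [0.0084,0.055,0]
    - [0.0084,0.055,0]
    - [0.0084,0.055,0]
    - [0.0084,0.055,0]
    - [0.0084,0.0546,0]
  yaw: [0.06,0.06,0.06,0.06,0.058]

```text
time_s: 16.27
position: [0.5403, -0.0645, 0.2634]
tool_rot: [[-0.145, 0.989, -0.003], [0.989, 0.145, 0.0], [0.001, -0.003, -1.0]]
ft_force: [0.9, -0.5, -1.6]
grip_width: 0.0145
gripper_force: 78.3
```

Emit:
jog_arm:
  hand: [0.005,0.005,0.005,0.005,0.005]
  travel:
    - [0,0,0]
    - [0,0,0]
    - [0,0,0]
    - [0,0,0]
    - [0,0,0]
  yaw: [0,0,0,0,0]

```text
time_s: 16.9
position: [0.5409, -0.0669, 0.2639]
tool_rot: [[-0.142, 0.99, -0.0], [0.99, 0.142, 0.0], [0.0, -0.0, -1.0]]
ft_force: [0.8, -0.0, -1.2]
grip_width: 0.0149
gripper_force: 78.4
```

Run:
```python
from h import *
np.set_printoptions(precision=3,suppress=True)
s=env.observe(); print(s['time_s'],s['position'],np.degrees(np.arctan2(s['tool_rot'][1,0],s['tool_rot'][0,0])),s['ft_force'],s['wrist_torque'],s['q'])
cm=snap('wrist','w12.png'); im=cv2.imread('pics/full_w12.png').astype(float)[...,2]
# bar near end: scan along mid columns
for u in (312,317,322):
    print([(v,int(im[v,u])) for v in range(150,240,5)])
c=cam('side'); 
S=snap('side','s12.png'); p=s['position']
I=cv2.imread('pics/full_s12.png').astype(int)
for dz in(-.03,-.06,-.09,-.105,-.113,-.12):
    u,v=w2px(S,p+np.array([0,0,dz])); v=int(round(v)); print(dz,round(u,1),v,I[v,int(u)-8:int(u)+9,:].sum(1))
```

```text
16.9 [ 0.541 -0.067  0.264] 98.19052185139465 [ 0.819 -0.02  -1.201] [-0.018  0.07   0.017] [-19.497  20.698  73.463  -0.003  85.854 -27.687]
[(150, 255), (155, 255), (160, 255), (165, 255), (170, 255), (175, 255), (180, 255), (185, 130), (190, 168), (195, 169), (200, 168), (205, 62), (210, 77), (215, 69), (220, 70), (225, 72), (230, 70), (235, 67)]
[(150, 255), (155, 255), (160, 254), (165, 255), (170, 255), (175, 255), (180, 255), (185, 171), (190, 173), (195, 174), (200, 175), (205, 65), (210, 72), (215, 73), (220, 72), (225, 70), (230, 67), (235, 65)]
[(150, 255), (155, 176), (160, 243), (165, 251), (170, 253), (175, 253), (180, 255), (185, 173), (190, 167), (195, 174), (200, 174), (205, 63), (210, 66), (215, 74), (220, 67), (225, 70), (230, 66), (235, 68)]
-0.03 311.2 208 [383 385 388 389 390 389 356 390 417 438 379 392 397 344 255 236 239]
-0.06 311.3 218 [486 499 552 562 603 641 638 349 417 428 390 491 572 552 539 524 521]
-0.09 311.5 227 [220 227 228 228 227 230 283 326 414 432 396 365 391 396 395 402 400]
-0.105 311.6 232 [389 385 386 391 387 392 388 380 401 433 393 357 378 379 384 384 381]
-0.113 311.6 234 [392 386 387 381 382 389 386 387 395 436 389 362 382 385 380 381 383]
-0.12 311.7 236 [384 385 377 383 388 378 373 369 363 363 363 368 383 387 388 377 381]
```

The side view shows the shaft within 0.5 px of the TCP's vertical. I'll lower it to the cone.

Emit:
jog_arm:
  hand: [0.005,0.005,0.005,0.005,0.005]
  travel:
    - [0.0006,0,-0.01]
    - [0,0,-0.007]
    - [0,0,-0.001]
    - [0,0,-0.001]
    - [0,0,0]
  yaw: [0,0,0,0,0]

```text
time_s: 17.62
position: [0.5416, -0.0663, 0.245]
tool_rot: [[-0.144, 0.99, 0.0], [0.99, 0.144, -0.0], [-0.0, 0.0, -1.0]]
ft_force: [-0.3, -0.2, -1.1]
grip_width: 0.0148
gripper_force: 78.4
```

Emit:
jog_arm:
  hand: [0.005,0.005,0.005,0.005,0.005]
  travel:
    - [0,0,-0.001]
    - [0,0,-0.001]
    - [0,0,-0.001]
    - [0,0,0]
    - [0,0,0]
  yaw: [0,0,0,0,0]

```text
time_s: 18.25
position: [0.5417, -0.0662, 0.2423]
tool_rot: [[-0.144, 0.99, 0.001], [0.99, 0.144, 0.0], [-0.0, 0.001, -1.0]]
ft_force: [0.1, 2.3, 5.6]
grip_width: 0.0147
gripper_force: 79.3
```

Emit:
jog_arm:
  hand: [0.005,0.005,0.005,0.005,0.005]
  travel:
    - [0,0.001,0]
    - [0,0,-0.0007]
    - [0,0,-0.0007]
    - [0,0,0]
    - [0,0,0]
  yaw: [0,0,0,0,0]

```text
time_s: 18.88
position: [0.5418, -0.0655, 0.2418]
tool_rot: [[-0.144, 0.99, 0.002], [0.99, 0.144, -0.001], [-0.001, 0.002, -1.0]]
ft_force: [-2.6, -0.1, 9.9]
grip_width: 0.0153
gripper_force: 80.1
```

Emit:
jog_arm:
  hand: [0.005,0.005,0.005,0.005,0.005]
  travel:
    - [-0.0007,0,0]
    - [0,0,-0.0005]
    - [0,0,-0.0005]
    - [0,0,0]
    - [0,0,0]
  yaw: [0,0,0,0,0]

```text
time_s: 19.5
position: [0.5415, -0.0656, 0.2415]
tool_rot: [[-0.144, 0.99, 0.004], [0.99, 0.144, -0.002], [-0.002, 0.004, -1.0]]
ft_force: [-1.1, 1.5, 14.5]
grip_width: 0.0148
gripper_force: 80.7
```

Run:
```python
from h import *
np.set_printoptions(precision=3,suppress=True)
s=env.observe(); print(s['position'],np.degrees(np.arctan2(s['tool_rot'][1,0],s['tool_rot'][0,0])),s['ft_force'],s['wrist_torque'])
```

```text
[ 0.542 -0.066  0.241] 98.25181154561733 [-1.124  1.527 14.457] [0.342 0.296 0.017]
```

It is near the bottom of the cone with little z-torque. I'll nudge along the side force and dither the yaw lightly.

Emit:
jog_arm:
  hand: [0.005,0.005,0.005,0.005,0.005]
  travel:
    - [-0.0004,0.0005,0]
    - [0,0,0]
    - [0,0,0]
    - [0,0,0]
    - [0,0,0]
  yaw: [0,0.03,-0.06,0.03,0]

```text
time_s: 20.12
position: [0.5413, -0.0653, 0.2414]
tool_rot: [[-0.144, 0.99, 0.004], [0.99, 0.144, -0.002], [-0.003, 0.004, -1.0]]
ft_force: [-0.0, -0.1, 13.7]
grip_width: 0.0149
gripper_force: 80.4
```

Emit:
jog_arm:
  hand: [0.005,0.005,0.005,0.005,0.005]
  travel:
    - [0,0,-0.0005]
    - [0,0,0]
    - [0,0,0]
    - [0,0,0]
    - [0,0,0]
  yaw: [-0.03,-0.03,-0.03,0,0]

```text
time_s: 20.75
position: [0.5414, -0.0651, 0.2413]
tool_rot: [[-0.054, 0.999, 0.005], [0.999, 0.054, -0.002], [-0.002, 0.005, -1.0]]
ft_force: [-1.6, 1.3, 15.1]
grip_width: 0.0146
gripper_force: 80.8
```

Run:
```python
from h import *
np.set_printoptions(precision=4,suppress=True)
s=env.observe(); print(s['position'],np.degrees(np.arctan2(s['tool_rot'][1,0],s['tool_rot'][0,0])),s['ft_force'],s['wrist_torque'])
```

```text
[ 0.5414 -0.0651  0.2413] 93.09570691146085 [-1.5822  1.2635 15.1163] [0.3383 0.1713 0.0141]
```

It slides freely without dropping, so it is probably on the cone's side with friction. z fell as I went +y, so I'll restore the yaw and step further in +y, watching z.

Emit:
jog_arm:
  hand: [0.005,0.005,0.005,0.005,0.005]
  travel:
    - [0,0.0006,0]
    - [0,0.0005,0]
    - [0,0,0]
    - [0,0,0]
    - [0,0,0]
  yaw: [0.03,0.03,0.03,0,0]

```text
time_s: 21.38
position: [0.5413, -0.0646, 0.2413]
tool_rot: [[-0.143, 0.99, 0.005], [0.99, 0.143, -0.003], [-0.004, 0.004, -1.0]]
ft_force: [-2.6, -1.0, 15.1]
grip_width: 0.0148
gripper_force: 80.7
```

```bash
cat > st.py <<'E'
from h import *
np.set_printoptions(precision=4,suppress=True)
s=env.observe(); print(s['time_s'],s['position'],np.degrees(np.arctan2(s['tool_rot'][1,0],s['tool_rot'][0,0])),s['ft_force'],s['wrist_torque'])
E
python3 st.py
```

```text
21.375 [ 0.5413 -0.0646  0.2413] 98.23414902042781 [-2.6193 -1.0344 15.0757] [-0.2994  0.1859 -0.0557]
```

Emit:
jog_arm:
  hand: [0.005,0.005,0.005,0.005,0.005]
  travel:
    - [-0.0005,-0.0003,0]
    - [-0.0005,0,0]
    - [0,0,0]
    - [0,0,0]
    - [0,0,0]
  yaw: [0,0,0,0,0]

```text
time_s: 22.0
position: [0.5407, -0.0648, 0.2413]
tool_rot: [[-0.143, 0.99, 0.006], [0.99, 0.143, -0.003], [-0.004, 0.005, -1.0]]
ft_force: [-0.0, -0.4, 13.7]
grip_width: 0.015
gripper_force: 80.8
```

```bash
python3 st.py
```

```text
22.0 [ 0.5407 -0.0648  0.2413] 98.23531989602941 [-0.0059 -0.394  13.7388] [-0.1562 -0.2588 -0.0395]
```

Sweeping the yaw breaks the friction, so I'll dither ±5° here to let the cone centre the tip.

Emit:
jog_arm:
  hand: [0.005,0.005,0.005,0.005,0.005]
  travel:
    - [0,0,0]
    - [0,0,0]
    - [0,0,0]
    - [0,0,0]
    - [0,0,0]
  yaw: [0.09,-0.06,-0.06,-0.06,0]

```text
time_s: 22.62
position: [0.5407, -0.0646, 0.2411]
tool_rot: [[-0.053, 0.999, 0.006], [0.999, 0.053, -0.002], [-0.003, 0.006, -1.0]]
ft_force: [2.2, 0.3, 14.2]
grip_width: 0.0146
gripper_force: 80.6
```

```bash
python3 st.py
```

```text
22.625 [ 0.5407 -0.0646  0.2411] 93.0503548568171 [ 2.1565  0.2969 14.193 ] [ 0.0427 -0.3511  0.064 ]
```

Emit:
jog_arm:
  hand: [0.005,0.005,0.005,0.005,0.005]
  travel:
    - [0,0,0]
    - [0,0,0]
    - [0,0,0]
    - [0,0,0]
    - [0,0,0]
  yaw: [0.03,0.03,0.03,0,0]

```text
time_s: 23.25
position: [0.5407, -0.0647, 0.2411]
tool_rot: [[-0.143, 0.99, 0.006], [0.99, 0.143, -0.003], [-0.003, 0.005, -1.0]]
ft_force: [0.5, -0.6, 12.5]
grip_width: 0.015
gripper_force: 80.6
```

```bash
python3 st.py
```

```text
23.25 [ 0.5407 -0.0647  0.2411] 98.23740853745315 [ 0.5052 -0.6487 12.4823] [-0.1225 -0.3306 -0.0203]
```

I'll map the cone by lifting, shifting and re-pressing at points around here, comparing z and force.

Emit:
jog_arm:
  hand: [0.005,0.005,0.005,0.005,0.005]
  travel:
    - [0,0,0.003]
    - [0.001,0,0]
    - [0,0,-0.003]
    - [0,0,0]
    - [0,0,0]
  yaw: [0,0,0,0,0]

```text
time_s: 23.88
position: [0.5412, -0.0645, 0.241]
tool_rot: [[-0.143, 0.99, 0.004], [0.99, 0.143, -0.002], [-0.003, 0.003, -1.0]]
ft_force: [0.7, -1.1, 14.7]
grip_width: 0.0151
gripper_force: 80.7
```

Emit:
jog_arm:
  hand: [0.005,0.005,0.005,0.005,0.005]
  travel:
    - [0,0,0.003]
    - [-0.002,0,0]
    - [0,0,-0.003]
    - [0,0,0]
    - [0,0,0]
  yaw: [0,0,0,0,0]

```text
time_s: 24.5
position: [0.5398, -0.0644, 0.241]
tool_rot: [[-0.143, 0.99, 0.006], [0.99, 0.144, -0.002], [-0.003, 0.006, -1.0]]
ft_force: [4.2, -1.5, 12.8]
grip_width: 0.0149
gripper_force: 81.1
```

Emit:
jog_arm:
  hand: [0.005,0.005,0.005,0.005,0.005]
  travel:
    - [0,0,0.003]
    - [0.001,0.0015,0]
    - [0,0,-0.003]
    - [0,0,0]
    - [0,0,0]
  yaw: [0,0,0,0,0]

```text
time_s: 25.12
position: [0.5404, -0.0634, 0.241]
tool_rot: [[-0.143, 0.99, 0.005], [0.99, 0.143, -0.003], [-0.004, 0.004, -1.0]]
ft_force: [2.6, -4.0, 13.6]
grip_width: 0.0149
gripper_force: 80.8
```

Emit:
jog_arm:
  hand: [0.005,0.005,0.005,0.005,0.005]
  travel:
    - [0,0,0.003]
    - [0,-0.003,0]
    - [0,0,-0.003]
    - [0,0,0]
    - [0,0,0]
  yaw: [0,0,0,0,0]

```text
time_s: 25.75
position: [0.5403, -0.0654, 0.2409]
tool_rot: [[-0.144, 0.99, 0.004], [0.99, 0.144, -0.0], [-0.001, 0.004, -1.0]]
ft_force: [2.8, 0.9, 14.4]
grip_width: 0.0145
gripper_force: 81.2
```

The forces now behave like a spring around a centre at about (0.5415, -0.0650), so the tip is at the cone's throat. What remains is yaw, so I'll centre it and sweep.

Emit:
jog_arm:
  hand: [0.005,0.005,0.005,0.005,0.005]
  travel:
    - [0,0,0.003]
    - [0.0013,0.0008,0]
    - [0,0,-0.003]
    - [0,0,0]
    - [0,0,0]
  yaw: [0,0,0,0.05,0.05]

```text
time_s: 26.38
position: [0.5411, -0.065, 0.2409]
tool_rot: [[-0.243, 0.97, 0.003], [0.97, 0.243, -0.002], [-0.002, 0.002, -1.0]]
ft_force: [-0.4, -1.7, 15.9]
grip_width: 0.0147
gripper_force: 81.0
```

```bash
python3 st.py
```

```text
26.375 [ 0.5411 -0.065   0.2409] 104.07301459035352 [-0.3715 -1.725  15.9318] [-0.3742 -0.196  -0.0349]
```

Emit:
jog_arm:
  hand: [0.005,0.005,0.005,0.005,0.005]
  travel:
    - [0,0,0]
    - [0,0,0]
    - [0,0,0]
    - [0,0,0]
    - [0,0,0]
  yaw: [0.05,0.05,0,0,0]

```text
time_s: 27.0
position: [0.5406, -0.0651, 0.2399]
tool_rot: [[-0.337, 0.941, 0.0], [0.941, 0.337, -0.001], [-0.001, -0.0, -1.0]]
ft_force: [0.3, -1.7, 10.8]
grip_width: 0.0147
gripper_force: 80.2
```

```bash
python3 st.py
```

```text
27.0 [ 0.5406 -0.0651  0.2399] 109.70953247126977 [ 0.2791 -1.6732 10.7945] [-0.5268 -0.038   0.0438]
```

z dropped 1 mm at yaw 110°, so it is entering. I'll press further there with a small centring shift.

Emit:
jog_arm:
  hand: [0.005,0.005,0.005,0.005,0.005]
  travel:
    - [0,-0.0005,-0.0005]
    - [0,0,-0.0005]
    - [0,0,-0.0005]
    - [0,0,0]
    - [0,0,0]
  yaw: [0.02,0.02,0,0,0]

```text
time_s: 27.62
position: [0.5408, -0.0656, 0.2396]
tool_rot: [[-0.375, 0.927, 0.002], [0.927, 0.375, -0.002], [-0.002, 0.001, -1.0]]
ft_force: [-1.0, -0.9, 19.3]
grip_width: 0.0147
gripper_force: 81.3
```

```bash
python3 st.py
```

```text
27.625 [ 0.5408 -0.0656  0.2396] 112.00218626720051 [-0.9907 -0.8974 19.2739] [-0.4028  0.2904  0.0569]
```

Emit:
jog_arm:
  hand: [0.005,0.005,0.005,0.005,0.005]
  travel:
    - [0,0,0]
    - [0,0,0]
    - [0,0,0]
    - [0,0,0]
    - [0,0,0]
  yaw: [0.04,0.04,0.04,0,0]

```text
time_s: 28.25
position: [0.5408, -0.0658, 0.2394]
tool_rot: [[-0.483, 0.876, 0.002], [0.876, 0.483, -0.002], [-0.003, 0.0, -1.0]]
ft_force: [-1.2, -3.0, 18.1]
grip_width: 0.0144
gripper_force: 80.9
```

```bash
python3 st.py
```

```text
28.25 [ 0.5408 -0.0658  0.2394] 118.86774985978333 [-1.249  -3.0367 18.086 ] [-0.6935  0.1669 -0.0383]
```

Emit:
jog_arm:
  hand: [0.005,0.005,0.005,0.005,0.005]
  travel:
    - [0,0,0]
    - [0,0,0]
    - [0,0,0]
    - [0,0,0]
    - [0,0,0]
  yaw: [0.04,0.04,0.04,0,0]

```text
time_s: 28.88
position: [0.5407, -0.0661, 0.2392]
tool_rot: [[-0.584, 0.812, 0.001], [0.812, 0.584, -0.003], [-0.003, -0.001, -1.0]]
ft_force: [-1.5, -2.2, 14.5]
grip_width: 0.0148
gripper_force: 80.5
```

```bash
python3 st.py
```

```text
28.875 [ 0.5407 -0.0661  0.2392] 125.73331149804046 [-1.5203 -2.2006 14.4505] [-1.0008  0.1872 -0.0244]
```

I'll check the hex orientation numerically from the saved close-up (6-fold phase of the dark bottom) before going on.

Run:
```python
import cv2,numpy as np
im=cv2.GaussianBlur(cv2.imread('pics/c9.png',0),(7,7),0)
m=((im<75)*255).astype(np.uint8)
# grow from centre
n,l,st,ce=cv2.connectedComponentsWithStats(m); i=l[200,260]; print(st[i],ce[i])
c=max(cv2.findContours((l==i).astype(np.uint8),0,1)[0],key=len); h=cv2.convexHull(c)
print(cv2.approxPolyDP(h,8,True)[:,0].tolist())
# minimal hexagon-like: edge directions of the hull
h=h[:,0].astype(float); e=np.roll(h,-1,0)-h; L=np.hypot(*e.T); 
for k in np.argsort(-L)[:8]: print(h[k],e[k],L[k].round(),(np.degrees(np.arctan2(-e[k][1],e[k][0]))%60).round(1))
for cx,cy in((259,238),(262,225)):
  t=np.radians(np.arange(0,360,1))
  for r in(60,80,100,115,125,150,180,190):
    v=np.array([im[int(round(cy-r*np.sin(a))),int(round(cx+r*np.cos(a)))] for a in t],float)
    z=(v*np.exp(-6j*t)).sum()/len(t); print(r,abs(z).round(1),(np.degrees(np.angle(z))/6*-1%60).round(1),end=' | ')
  print()
```

```text
[  161   133   205   181 21920] [265.25953467 217.64616788]
[[162, 194], [239, 137], [262, 136], [345, 176], [365, 275], [317, 313], [171, 284]]
[314. 313.] [-129.  -22.] 131.0 50.3
[163. 193.] [ 76. -56.] 94.0 36.4
[351. 200.] [14. 72.] 73.0 41.0
[262. 136.] [55. 24.] 60.0 36.4
[166. 258.] [ -5. -46.] 46.0 36.2
[171. 284.] [ -5. -26.] 26.0 40.9
[348. 290.] [-20.  16.] 26.0 38.7
[346. 179.] [ 5. 21.] 22.0 43.4
60 5.8 41.9 | 80 7.8 54.5 | 100 17.1 6.3 | 115 1.2 46.0 | 125 4.1 42.1 | 150 12.0 30.3 | 180 29.6 21.1 | 190 28.6 31.4 | 
60 6.9 37.2 | 80 6.5 56.0 | 100 6.3 56.1 | 115 13.9 5.7 | 125 8.3 4.0 | 150 5.5 20.5 | 180 25.0 23.4 | 190 22.3 26.6 |
```

The image confirms corners at 38° mod 60. The large wrist moment (-1 N m about x) suggests the key is already slightly in and binding sideways. I'll relieve it along the force (-x, -y) and press.

Emit:
jog_arm:
  hand: [0.005,0.005,0.005,0.005,0.005]
  travel:
    - [-0.0005,-0.0008,0]
    - [0,-0.0005,0]
    - [0,0,-0.0005]
    - [0,0,0]
    - [0,0,0]
  yaw: [0,0,0,0,0]

```text
time_s: 29.5
position: [0.5405, -0.0669, 0.2389]
tool_rot: [[-0.584, 0.812, 0.002], [0.812, 0.584, -0.002], [-0.003, 0.001, -1.0]]
ft_force: [-0.3, -0.8, 16.0]
grip_width: 0.0148
gripper_force: 81.0
```

```bash
python3 st.py
```

```text
29.5 [ 0.5405 -0.0669  0.2389] 125.74644920258176 [-0.2519 -0.756  16.0079] [-0.3949 -0.0875  0.0046]
```

Emit:
jog_arm:
  hand: [0.005,0.005,0.005,0.005,0.005]
  travel:
    - [0,-0.0003,0]
    - [0,0,0]
    - [0,0,0]
    - [0,0,0]
    - [0,0,0]
  yaw: [-0.04,-0.04,-0.04,0,0]

```text
time_s: 30.12
position: [0.5405, -0.0668, 0.2388]
tool_rot: [[-0.483, 0.876, 0.002], [0.876, 0.483, -0.001], [-0.002, 0.002, -1.0]]
ft_force: [0.4, -0.1, 16.0]
grip_width: 0.0147
gripper_force: 81.0
```

```bash
python3 st.py
```

```text
30.125 [ 0.5405 -0.0668  0.2388] 118.88784295884068 [ 0.3679 -0.0603 15.9821] [ 0.0011 -0.1966  0.0336]
```

Emit:
jog_arm:
  hand: [0.005,0.005,0.005,0.005,0.005]
  travel:
    - [0,0,0]
    - [0,0,0]
    - [0,0,0]
    - [0,0,0]
    - [0,0,0]
  yaw: [-0.04,-0.04,-0.04,0,0]

```text
time_s: 30.75
position: [0.5405, -0.0667, 0.2387]
tool_rot: [[-0.375, 0.927, 0.002], [0.927, 0.375, -0.001], [-0.001, 0.002, -1.0]]
ft_force: [0.7, 0.5, 16.2]
grip_width: 0.0147
gripper_force: 80.9
```

```bash
python3 st.py
```

```text
30.75 [ 0.5405 -0.0667  0.2387] 112.020144517178 [ 0.7141  0.4517 16.2453] [ 0.1162 -0.1925  0.1201]
```

Well centred now, and the z-torque is rising. I'll continue clockwise toward 98°.

Emit:
jog_arm:
  hand: [0.005,0.005,0.005,0.005,0.005]
  travel:
    - [0,0,0]
    - [0,0,0]
    - [0,0,0]
    - [0,0,0]
    - [0,0,0]
  yaw: [-0.04,-0.04,-0.04,0,0]

```text
time_s: 31.38
position: [0.5404, -0.0667, 0.2386]
tool_rot: [[-0.261, 0.965, 0.002], [0.965, 0.261, -0.001], [-0.001, 0.002, -1.0]]
ft_force: [0.3, 1.0, 15.1]
grip_width: 0.0146
gripper_force: 80.8
```

```bash
python3 st.py
```

```text
31.375 [ 0.5404 -0.0667  0.2386] 105.14428318883542 [ 0.3281  1.0276 15.1004] [ 0.1167 -0.2569  0.0662]
```

Emit:
jog_arm:
  hand: [0.005,0.005,0.005,0.005,0.005]
  travel:
    - [0,0,0]
    - [0,0,0]
    - [0,0,0]
    - [0,0,0]
    - [0,0,0]
  yaw: [-0.04,-0.04,-0.04,0,0]

```text
time_s: 32.0
position: [0.5404, -0.0666, 0.2385]
tool_rot: [[-0.144, 0.99, 0.002], [0.99, 0.144, -0.0], [-0.001, 0.002, -1.0]]
ft_force: [0.3, 0.9, 13.3]
grip_width: 0.0147
gripper_force: 80.7
```

```bash
python3 st.py
```

```text
32.0 [ 0.5404 -0.0666  0.2385] 98.27080021729279 [ 0.3231  0.8803 13.2899] [ 0.1258 -0.3038  0.0209]
```

z keeps sinking slowly as I turn clockwise. I'll press harder with small dithers to see whether it seats.

Emit:
jog_arm:
  hand: [0.005,0.005,0.005,0.005,0.005]
  travel:
    - [0,0.0003,-0.0008]
    - [0,0,-0.0007]
    - [0,0,0]
    - [0,0,0]
    - [0,0,0]
  yaw: [0,0.03,-0.06,0.03,0]

```text
time_s: 32.62
position: [0.5404, -0.0665, 0.2373]
tool_rot: [[-0.144, 0.99, 0.002], [0.99, 0.144, -0.001], [-0.001, 0.002, -1.0]]
ft_force: [0.7, 0.5, 16.6]
grip_width: 0.0146
gripper_force: 81.0
```

```bash
python3 st.py
python3 - <<'E'
from h import *
cm=snap('wrist','w20.png'); im=cv2.imread('pics/full_w20.png').astype(float)[...,2]; i0=cv2.imread('pics/full_w12.png').astype(float)[...,2]
for I in(i0,im):
    out=[]
    for v in range(206,290,12):
        m=np.where(I[v,270:370]<120)[0]+270; r=max(np.split(m,np.where(np.diff(m)>1)[0]+1),key=len); out.append((v,int(r[0]),int(r[-1])))
    print(out,[int(x) for x in I[190:215,317]])
E
```

```text
32.625 [ 0.5404 -0.0665  0.2373] 98.28099480851213 [ 0.7327  0.4513 16.5762] [-0.0638 -0.0716 -0.0015]
[(206, 303, 338), (218, 287, 342), (230, 298, 341), (242, 298, 341), (254, 287, 341), (266, 288, 341), (278, 278, 341)] [173, 176, 174, 169, 172, 174, 171, 176, 168, 172, 175, 85, 62, 59, 63, 65, 67, 67, 67, 74, 72, 73, 76, 67, 73]
[(206, 303, 337), (218, 283, 342), (230, 298, 341), (242, 298, 341), (254, 293, 341), (266, 284, 341), (278, 279, 340)] [172, 170, 170, 174, 175, 172, 175, 168, 169, 173, 172, 90, 60, 62, 58, 65, 62, 67, 67, 72, 70, 74, 71, 66, 76]
```

It sank 1.2 mm and the key hasn't slipped in the grip, so it is going in stiffly. I'll keep pushing with the dither.

Emit:
jog_arm:
  hand: [0.005,0.005,0.005,0.005,0.005]
  travel:
    - [0.0003,0.0002,-0.001]
    - [0,0,-0.001]
    - [0,0,-0.0005]
    - [0,0,0]
    - [0,0,0]
  yaw: [0,0.03,-0.06,0.03,0]

```text
time_s: 33.3
position: [0.5407, -0.0665, 0.2358]
tool_rot: [[-0.144, 0.99, 0.003], [0.99, 0.144, -0.002], [-0.002, 0.003, -1.0]]
ft_force: [-1.7, -0.5, 23.0]
grip_width: 0.0149
gripper_force: 81.8
```

```bash
python3 st.py
```

```text
33.3 [ 0.5407 -0.0665  0.2358] 98.27954002618111 [-1.695  -0.5118 23.0035] [-0.059   0.5471  0.0147]
```

Emit:
jog_arm:
  hand: [0.005,0.005,0.005,0.005,0.005]
  travel:
    - [-0.0005,0,-0.0005]
    - [0,0,-0.001]
    - [0,0,-0.0005]
    - [0,0,0]
    - [0,0,0]
  yaw: [0.03,-0.06,0.06,-0.06,0.03]

```text
time_s: 33.92
position: [0.5405, -0.0666, 0.2347]
tool_rot: [[-0.144, 0.99, 0.005], [0.99, 0.144, -0.003], [-0.003, 0.004, -1.0]]
ft_force: [-3.1, 0.6, 29.8]
grip_width: 0.0147
gripper_force: 82.6
```

```bash
python3 st.py
```

```text
33.925 [ 0.5405 -0.0666  0.2347] 98.26430083796835 [-3.0779  0.6415 29.8033] [-0.1452  0.6758  0.0044]
```

About 11 mm deep now, so it is engaged. I'll start turning clockwise and watch the torque.

Emit:
jog_arm:
  hand: [0.005,0.005,0.005,0.005,0.005]
  travel:
    - [-0.0006,0,0]
    - [0,0,0]
    - [0,0,0]
    - [0,0,0]
    - [0,0,0]
  yaw: [-0.06,-0.06,-0.06,-0.06,0]

```text
time_s: 34.55
position: [0.5402, -0.0663, 0.2346]
tool_rot: [[0.096, 0.995, 0.005], [0.995, -0.096, -0.002], [-0.001, 0.006, -1.0]]
ft_force: [-2.2, 1.0, 26.9]
grip_width: 0.015
gripper_force: 82.4
```

```bash
python3 st.py
```

```text
34.55 [ 0.5402 -0.0663  0.2346] 84.49001314185395 [-2.2111  0.9573 26.8716] [0.1683 0.1834 0.0963]
```

Running torque is about 0.09 N m, as stated. Continuing.

Emit:
jog_arm:
  hand: [0.005,0.005,0.005,0.005,0.005]
  travel:
    - [-0.0004,0,0]
    - [0,0,0]
    - [0,0,0]
    - [0,0,0]
    - [0,0,0]
  yaw: [-0.08,-0.08,-0.08,-0.06,0]

```text
time_s: 35.17
position: [0.5401, -0.0661, 0.2343]
tool_rot: [[0.386, 0.923, 0.006], [0.923, -0.386, -0.001], [0.001, 0.006, -1.0]]
ft_force: [1.8, 3.0, 25.0]
grip_width: 0.0148
gripper_force: 82.2
```

```bash
python3 st.py
```

```text
35.175 [ 0.5401 -0.0661  0.2343] 67.31378187398047 [ 1.7686  3.0094 24.9552] [ 0.4471 -0.3151  0.2193]
```

Emit:
jog_arm:
  hand: [0.005,0.005,0.005,0.005,0.005]
  travel:
    - [0,0,0]
    - [0,0,0]
    - [0,0,0]
    - [0,0,0]
    - [0,0,0]
  yaw: [-0.05,-0.05,-0.05,0,0]

```text
time_s: 35.8
position: [0.5401, -0.066, 0.2341]
tool_rot: [[0.518, 0.855, 0.006], [0.855, -0.518, -0.001], [0.002, 0.006, -1.0]]
ft_force: [2.0, 2.8, 23.4]
grip_width: 0.0149
gripper_force: 82.1
```

```bash
python3 st.py
```

```text
35.8 [ 0.5401 -0.066   0.2341] 58.77290076366982 [ 1.9523  2.7533 23.3563] [ 0.5422 -0.4639  0.3119]
```

The torque is at 0.31, earlier than expected. Before going on I'll use this camera pose, which looks straight at the flat's section, to check the flat and how far the bar has twisted in the grip.

Run:
```python
from h import *
np.set_printoptions(precision=4,suppress=True)
cm=snap('wrist','w30.png'); print('cam h',(cm[2][:2]-S0)@HX,(cm[2][:2]-S0)@HY,cm[2][2], ang(cm,0))
prof('w30.png',cm,np.arange(.039,.0555,.001))
def bar(fn):
    I=cv2.imread('pics/full_'+fn).astype(float)[...,2]; R=[]
    for v in range(208,262,3):
        m=np.where(I[v,322:370]<120)[0]+322; r=np.split(m,np.where(np.diff(m)>1)[0]+1)[0]
        e=int(r[-1]); s=I[v,e-3:e+5]; R.append((v,e))
    return R
for f in('w12.png','w20.png','w30.png'): print(f,bar(f))
im=cv2.imread('pics/full_w30.png'); u,v=ang(cm,0).astype(int); print(im[v-20:v+21:2,u-20:u+21:2].max(2))
```

```text
cam h 0.05117452167693749 0.04807861903321462 0.3604491637146804 [273.81   195.2405]
w30.png -60:224 -56:232 -52:226 -48:220 -44:224 -40:232 -36:240 -32:247 -28:251 -24:251 -20:252 -16:252 -12:252 -8:252 -4:251 0:251 4:251 8:251 12:252 16:252 20:253 24:253 28:252 32:251 36:251 40:250 44:249 48:247 52:243 56:241 60:239 64:236 68:232 72:224 76:214 80:202 84:190 88:180 92:173 96:170 100:170
w12.png [(208, 338), (211, 341), (214, 342), (217, 347), (220, 342), (223, 342), (226, 342), (229, 342), (232, 341), (235, 341), (238, 341), (241, 341), (244, 341), (247, 341), (250, 341), (253, 341), (256, 341), (259, 341)]
w20.png [(208, 338), (211, 340), (214, 341), (217, 341), (220, 344), (223, 349), (226, 341), (229, 341), (232, 341), (235, 341), (238, 341), (241, 341), (244, 341), (247, 341), (250, 341), (253, 341), (256, 341), (259, 341)]
w30.png [(208, 338), (211, 341), (214, 344), (217, 348), (220, 351), (223, 355), (226, 341), (229, 341), (232, 341), (235, 341), (238, 341), (241, 341), (244, 341), (247, 351), (250, 353), (253, 358), (256, 359), (259, 361)]
[[255 254 254 255 254 254 255 213 
[... 1135 characters left out ...]
3 107 107 187 224 234 248 253 253 253 253 253 252 252 255 249
  152 162 158]
 [204 197 200 120  94  82 164 224 231 246 252 253 253 254 253 254 255 139
  157 155 160]
 [198 199 198 157 148  87  87 119 255 222 243 252 253 253 254 255 138 156
  155 158 160]
 [200 197 171 153 158 149  96  88  92 255 222 237 251 254 255 130 147 151
  156 156 151]
 [198 187 149 153 152 160 159  97  88  86 187 220 233 255 179 148 151 149
  151 160 150]
 [199 144 150 178 255 255 255 255 177  77  86 185 224 152 138 150 152 146
  152 155 159]
 [138 149 185 255 246 218 223 230 255 187  87  79 115 130 140 143 147 152
  148 151 146]
 [153 162 255 249 254 255 255 255 190 255 151  90 131 137 138 142 140 146
  149 151 148]]
```

The bar hasn't twisted in the grip. The flat's plateau is centred near 0° (upper edge at about +18°), so the screw is on the flat. A small further turn should reach about 0.38 N m.

Emit:
jog_arm:
  hand: [0.005,0.005,0.005,0.005,0.005]
  travel:
    - [0,0,0]
    - [0,0,0]
    - [0,0,0]
    - [0,0,0]
    - [0,0,0]
  yaw: [-0.02,-0.02,0,0,0]

```text
time_s: 36.48
position: [0.5402, -0.0659, 0.2341]
tool_rot: [[0.552, 0.834, 0.006], [0.834, -0.552, -0.001], [0.003, 0.005, -1.0]]
ft_force: [2.3, 2.5, 23.0]
grip_width: 0.0147
gripper_force: 82.1
```

```bash
python3 st.py
```

```text
36.475 [ 0.5402 -0.0659  0.2341] 56.482402126848584 [ 2.2964  2.4547 23.0049] [ 0.6386 -0.5228  0.3232]
```

Emit:
jog_arm:
  hand: [0.005,0.005,0.005,0.005,0.005]
  travel:
    - [0,0,0]
    - [0,0,0]
    - [0,0,0]
    - [0,0,0]
    - [0,0,0]
  yaw: [-0.02,-0.02,0,0,0]

```text
time_s: 37.1
position: [0.5391, -0.0655, 0.2318]
tool_rot: [[0.586, 0.811, 0.001], [0.811, -0.586, 0.001], [0.002, -0.0, -1.0]]
ft_force: [1.6, 3.4, 10.5]
grip_width: 0.0148
gripper_force: 80.9
```

```bash
python3 st.py; python3 -c "
from rig import env
for i in range(4): env.get_image('top'); print(env.observe()['wrist_torque'])"
```

```text
37.1 [ 0.5391 -0.0655  0.2318] 54.1562657684391 [ 1.6381  3.3829 10.4525] [ 0.7637 -0.4866  0.0581]
[ 0.77251229 -0.41027533  0.01691987]
[ 0.71360285 -0.44412181  0.02249706]
[ 0.79177544 -0.50656935  0.01680574]
[ 0.81221816 -0.47110243  0.03827011]
```

The key dropped 2.3 mm and the torque vanished. So it was wedged at the throat before and is now properly seated (tip about 14 mm below the mouth). I'll relieve the side load and turn clockwise with real engagement.

Emit:
jog_arm:
  hand: [0.005,0.005,0.005,0.005,0.005]
  travel:
    - [0.0005,0.001,0]
    - [0,0,0]
    - [0,0,0]
    - [0,0,0]
    - [0,0,0]
  yaw: [-0.04,-0.04,-0.04,0,0]

```text
time_s: 37.92
position: [0.5396, -0.0648, 0.2318]
tool_rot: [[0.678, 0.735, 0.001], [0.735, -0.678, 0.001], [0.001, -0.0, -1.0]]
ft_force: [1.0, 1.9, 10.2]
grip_width: 0.0149
gripper_force: 80.9
```

```bash
python3 st.py
```

```text
37.925 [ 0.5396 -0.0648  0.2318] 47.279449484925344 [ 0.9565  1.908  10.1848] [ 0.5335 -0.3915  0.0645]
```

Emit:
jog_arm:
  hand: [0.005,0.005,0.005,0.005,0.005]
  travel:
    - [0.0003,0.0006,0]
    - [0,0,0]
    - [0,0,0]
    - [0,0,0]
    - [0,0,0]
  yaw: [-0.05,-0.05,-0.05,0,0]

```text
time_s: 38.55
position: [0.5399, -0.0643, 0.2317]
tool_rot: [[0.78, 0.625, 0.001], [0.625, -0.78, 0.001], [0.001, -0.0, -1.0]]
ft_force: [1.9, 2.2, 10.3]
grip_width: 0.0147
gripper_force: 80.8
```

```bash
python3 st.py
```

```text
38.55 [ 0.5399 -0.0643  0.2317] 38.70498448136625 [ 1.9134  2.1914 10.2896] [ 0.4295 -0.5034  0.3054]
```

Emit:
jog_arm:
  hand: [0.005,0.005,0.005,0.005,0.005]
  travel:
    - [0,0,0]
    - [0,0,0]
    - [0,0,0]
    - [0,0,0]
    - [0,0,0]
  yaw: [-0.05,-0.05,0,0,0]

```text
time_s: 39.17
position: [0.54, -0.0642, 0.2316]
tool_rot: [[0.839, 0.544, 0.001], [0.544, -0.839, 0.001], [0.001, -0.0, -1.0]]
ft_force: [2.0, 2.1, 10.0]
grip_width: 0.0146
gripper_force: 80.7
```

```bash
python3 st.py
```

```text
39.175 [ 0.54   -0.0642  0.2316] 32.981373186456224 [1.9534 2.0501 9.977 ] [ 0.4946 -0.6701  0.2602]
```

The torque didn't rise with angle, so I'll check whether the bar is slipping in the grip or the key is still riding.

Run:
```python
from h import *
np.set_printoptions(precision=4,suppress=True)
cm=snap('wrist','w31.png')
def edges(fn):
    I=cv2.imread('pics/full_'+fn).astype(float)
    for v in range(196,285,8):
        row=I[v,270:375].max(1); d=np.where((row<115))[0]+270
        r=[(int(q[0]),int(q[-1])) for q in np.split(d,np.where(np.diff(d)>1)[0]+1) if len(q)>3]; print(v,r,end=' ')
    print()
for f in('w12.png','w30.png','w31.png'): print(f); edges(f)
```

```text
w12.png
196 [(289, 293)] 204 [(291, 295), (304, 335)] 212 [(285, 297), (300, 341), (344, 353)] 220 [(280, 285), (287, 341)] 228 [(286, 294), (298, 342)] 236 [(298, 341)] 244 [(296, 341)] 252 [(285, 289), (298, 341)] 260 [(298, 341)] 268 [(297, 341)] 276 [(298, 340)] 284 [(298, 340)] 
w30.png
196 [(317, 323), (328, 353)] 204 [(304, 335), (338, 351)] 212 [(271, 275), (300, 341), (347, 353)] 220 [(271, 274), (297, 351)] 228 [(274, 282), (294, 341), (354, 360)] 236 [(284, 291), (297, 341), (363, 369)] 244 [(287, 290), (297, 341), (350, 353)] 252 [(297, 357)] 260 [(297, 361)] 268 [(298, 354), (370, 374)] 276 [(298, 354), (361, 373)] 284 [(299, 341), (353, 367)] 
w31.png
196 [(285, 300), (318, 351)] 204 [(304, 335), (348, 360)] 212 [(299, 373)] 220 [(297, 346), (366, 374)] 228 [(297, 341), (347, 352)] 236 [(297, 341), (351, 359)] 244 [(273, 285), (287, 290), (297, 341), (353, 359)] 252 [(298, 342), (352, 360)] 260 [(298, 357), (366, 374)] 268 [(298, 341), (353, 360), (365, 374)] 276 [(298, 340)] 284 [(298, 341)]
```

Emit:
jog_arm:
  hand: [0.005,0.005,0.005,0.005,0.005]
  travel:
    - [0.0005,0.0005,0]
    - [0,0,0]
    - [0,0,0]
    - [0,0,0]
    - [0,0,0]
  yaw: [0,-0.05,0,0,0]

```text
time_s: 39.85
position: [0.5404, -0.0639, 0.2316]
tool_rot: [[0.865, 0.502, 0.001], [0.502, -0.865, 0.0], [0.001, 0.0, -1.0]]
ft_force: [2.2, 0.1, 9.0]
grip_width: 0.0147
gripper_force: 80.7
```

```bash
python3 st.py
python3 - <<'E'
from h import *
cm=snap('wrist','w32.png'); u,v=ang(cm,0); print(u,v)
if 0<u<640 and 0<v<480: prof('w32.png',cm,np.arange(.039,.0555,.001))
print(env.observe()['wrist_torque'])
E
```

```text
39.85 [ 0.5404 -0.0639  0.2316] 30.118002757564803 [2.1639 0.1372 8.9851] [ 0.2284 -0.517   0.3783]
263.77941364205986 223.04089951688104
w32.png -60:212 -56:220 -52:220 -48:212 -44:212 -40:222 -36:231 -32:240 -28:247 -24:249 -20:250 -16:250 -12:251 -8:251 -4:251 0:250 4:249 8:249 12:250 16:251 20:252 24:252 28:251 32:250 36:249 40:247 44:246 48:244 52:241 56:237 60:234 64:231 68:227 72:219 76:208 80:196 84:183 88:170 92:160 96:153 100:150
[ 0.20351791 -0.50840864  0.30391203]
```

The mandrel has kept its orientation. The torque readings scatter, so I'll average several.

```bash
cat > tq.py <<'E'
from rig import env
import numpy as np
T=[]
for i in range(8): env.get_image('side'); T.append(env.observe()['wrist_torque'][2])
s=env.observe();print(np.round(T,3),np.mean(T).round(3),s['time_s'],np.round(s['position'],4),np.round(s['ft_force'],1),np.degrees(np.arctan2(s['tool_rot'][1,0],s['tool_rot'][0,0])))
E
python3 tq.py
```

```text
[0.364 0.343 0.362 0.316 0.341 0.302 0.31  0.353] 0.336 40.3 [ 0.5404 -0.0639  0.2316] [1.7 0.6 9.3] 30.116192516334973
```

Emit:
jog_arm:
  hand: [0.005,0.005,0.005,0.005,0.005]
  travel:
    - [0,0,0]
    - [0,0,0]
    - [0,0,0]
    - [0,0,0]
    - [0,0,0]
  yaw: [-0.04,0,0,0,0]

```text
time_s: 40.92
position: [0.5404, -0.0639, 0.2316]
tool_rot: [[0.884, 0.467, 0.001], [0.467, -0.884, 0.0], [0.001, 0.0, -1.0]]
ft_force: [2.4, 0.3, 9.5]
grip_width: 0.0145
gripper_force: 80.7
```

```bash
python3 tq.py
```

```text
[0.421 0.353 0.416 0.353 0.373 0.392 0.416 0.418] 0.393 41.325 [ 0.5404 -0.0639  0.2316] [2.1 1.2 9.5] 27.830649956495716
```

The slope is about 1.4 N m/rad, which matches the stiffening on the flat, and the torque is about 0.38 N m: nipped up. I'll back off a hair to unload the key, then draw it straight up.

Emit:
jog_arm:
  hand: [0.005,0.005,0.005,0.005,0.005]
  travel:
    - [0,0,0.0008]
    - [0,0,0.002]
    - [0,0,0.003]
    - [0,0,0]
    - [0,0,0]
  yaw: [0.025,0,0,0,0]

```text
time_s: 41.95
position: [0.5397, -0.0638, 0.2338]
tool_rot: [[0.873, 0.488, -0.005], [0.488, -0.873, 0.002], [-0.003, -0.005, -1.0]]
ft_force: [6.1, 0.7, -16.7]
grip_width: 0.0145
gripper_force: 80.1
```

```bash
python3 st.py
```

```text
41.95 [ 0.5397 -0.0638  0.2338] 29.188692755503443 [  6.0535   0.7053 -16.7013] [-0.0592 -1.6452  0.2579]
```

Emit:
jog_arm:
  hand: [0.005,0.005,0.005,0.005,0.005]
  travel:
    - [0.0015,0,0.001]
    - [0,0,0.002]
    - [0,0,0.002]
    - [0,0,0.002]
    - [0,0,0]
  yaw: [0.015,0,0,0,0]

```text
time_s: 42.58
position: [0.5421, -0.0644, 0.2455]
tool_rot: [[0.866, 0.501, 0.003], [0.501, -0.866, -0.001], [0.002, 0.003, -1.0]]
ft_force: [-0.2, 0.5, -1.0]
grip_width: 0.0149
gripper_force: 81.5
```

```bash
python3 st.py
```

```text
42.575 [ 0.5421 -0.0644  0.2455] 30.05139513874372 [-0.1601  0.5126 -1.0378] [-0.0092  0.0343 -0.0147]
```

The key is out cleanly. Now back over its hole, with yaw 81.2°.

Emit:
jog_arm:
  hand: [0.005,0.005,0.005,0.005,0.005]
  travel:
    - [0,0,0.022]
    - [-0.0068,-0.0462,0]
    - [-0.0068,-0.0462,0]
    - [-0.0068,-0.0462,0]
    - [-0.0068,-0.0462,0]
  yaw: [0,0.149,0.149,0.149,0.149]

```text
time_s: 43.2
position: [0.5143, -0.2505, 0.2669]
tool_rot: [[0.431, 0.902, 0.001], [0.902, -0.431, -0.001], [-0.001, 0.002, -1.0]]
ft_force: [1.0, 0.9, -1.5]
grip_width: 0.0146
gripper_force: 81.5
```

Emit:
jog_arm:
  hand: [0.005,0.005,0.005,0.005,0.005]
  travel:
    - [-0.0068,-0.0462,0]
    - [-0.0068,-0.0462,0]
    - [0,0,-0.04]
    - [0,0,0]
    - [0,0,0]
  yaw: [0.149,0.148,0,0,0]

```text
time_s: 43.82
position: [0.5016, -0.3413, 0.2278]
tool_rot: [[0.152, 0.988, 0.002], [0.988, -0.152, -0.002], [-0.002, 0.002, -1.0]]
ft_force: [0.1, -1.5, -2.0]
grip_width: 0.0147
gripper_force: 81.4
```

```bash
python3 st.py
python3 - <<'E'
from h import *
np.set_printoptions(precision=4,suppress=True)
p=env.observe()['position']; S=snap('side','s40.png'); I=cv2.imread('pics/full_s40.png').astype(int)
for dz in(-.02,-.04,-.06,-.08,-.095,-.105,-.113,-.12):
    u,v=w2px(S,p+np.array([0,0,dz])); v=int(round(v)); print(dz,round(u,1),v,I[v,int(u)-9:int(u)+10,:].sum(1))
# the dark hole on the block as seen before/after: mean saturation map from the top camera
T=snap('top','t40.png'); J=cv2.imread('pics/full_t40.png')
print('pred hole px top',w2px(T,(.501,-.3415,.048)),'side',w2px(S,(.501,-.3415,.048)))
u,v=w2px(S,(.501,-.3415,.048)).astype(int); print(I[v-8:v+9,u-14:u+15].sum(2))
E
```

```text
43.825 [ 0.5016 -0.3413  0.2278] 81.26058797124347 [ 0.1314 -1.5298 -2.0191] [ 0.0197 -0.019  -0.0508]
-0.02 346.2 288 [377 294 218 191 238 403 420 344 225 173 145 153 152 162 161 156 155 151
 170]
-0.04 345.9 295 [372 368 369 369 376 371 369 363 322 379 406 422 406 277 139 155 158 158
 150]
-0.06 345.6 301 [373 374 374 373 376 373 375 375 330 396 419 410 391 362 374 377 376 375
 374]
-0.08 345.3 308 [368 371 369 371 369 366 376 376 335 408 413 405 380 351 379 384 376 378
 375]
-0.095 345.1 313 [370 373 374 374 372 374 374 370 346 426 408 399 368 350 381 378 385 378
 377]
-0.105 345.0 316 [365 370 367 365 364 371 370 365 373 357 428 402 398 358 348 379 380 379
 378]
-0.113 344.9 318 [365 369 371 372 370 370 373 373 372 365 431 404 399 357 347 377 376 374
 376]
-0.12 344.8 320 [371 374 372 371 371 367 369 367 370 369 353 358 371 375 379 378 378 373
 373]
pred hole px top [433.7376 272.7545] side [343.8264 337.7386]
[[356 358 352 352 378 415 460 464 513 512 508 507 508 511 519 523 524 515
  500 488 475 472 483 492 496 497 497 501 494]
 [352 353 373 410 462 512 511 507 506 508 508 511 5
[... 1185 characters left out ...]
507 514 513 506 501 496 497 500 397 339 334 319
  313 387 472 478 481 482 486 487 484 478 475]
 [321 482 503 503 508 516 512 508 499 492 490 490 497 498 494 448 436 408
  411 490 484 485 485 484 481 477 476 479 489]
 [276 379 505 525 513 507 499 493 490 483 477 481 487 481 480 482 482 488
  488 491 488 486 480 477 478 482 493 495 499]
 [282 283 384 517 500 491 488 483 477 475 482 485 480 479 477 485 486 488
  490 486 478 479 478 482 494 494 503 505 506]
 [287 277 287 490 493 484 475 480 485 486 482 481 480 485 487 487 488 484
  478 478 479 490 494 498 505 509 506 503 495]
 [278 275 275 361 464 489 488 484 485 482 482 487 485 486 488 483 479 476
  479 492 499 501 505 511 504 502 495 486 481]]
```

The side image shows the hole centre at (345.8, 338.3). The key tip drops to about u=345.6, so they line up within 1 mm. Lowering.

Emit:
jog_arm:
  hand: [0.005,0.005,0.005,0.005,0.005]
  travel:
    - [0,0,-0.035]
    - [0,0,-0.026]
    - [0,0,-0.003]
    - [0,0,-0.003]
    - [0,0,0]
  yaw: [0,0,0,0,0]

```text
time_s: 44.55
position: [0.5015, -0.3416, 0.1601]
tool_rot: [[0.152, 0.988, 0.001], [0.988, -0.152, -0.002], [-0.001, 0.002, -1.0]]
ft_force: [0.7, 0.6, -1.3]
grip_width: 0.0145
gripper_force: 81.4
```

Emit:
jog_arm:
  hand: [0.005,0.005,0.005,0.005,0.005]
  travel:
    - [0,0,-0.005]
    - [0,0,-0.005]
    - [0,0,-0.005]
    - [0,0,0]
    - [0,0,0]
  yaw: [0,0,0,0,0]

```text
time_s: 45.18
position: [0.5011, -0.3414, 0.1439]
tool_rot: [[0.152, 0.988, 0.0], [0.988, -0.152, -0.0], [-0.0, 0.0, -1.0]]
ft_force: [-0.0, 0.2, -0.9]
grip_width: 0.0147
gripper_force: 81.5
```

Emit:
jog_arm:
  hand: [0.005,0.005,0.005,0.005,0.005]
  travel:
    - [0,0,-0.007]
    - [0,0,-0.007]
    - [0,0,-0.004]
    - [0,0,0]
    - [0,0,0]
  yaw: [0,0,0,0,0]

```text
time_s: 45.8
position: [0.5011, -0.3414, 0.1258]
tool_rot: [[0.152, 0.988, -0.0], [0.988, -0.152, 0.0], [0.0, -0.0, -1.0]]
ft_force: [1.3, -0.1, -2.1]
grip_width: 0.0148
gripper_force: 81.5
```

It went in without resistance. I'll set it down the last mm, open and lift away.

Emit:
jog_arm:
  hand: [0.005,0.005,0.02,0.03,0.04]
  travel:
    - [0,0,-0.0008]
    - [0,0,0]
    - [0,0,0]
    - [0,0,0]
    - [0,0,0]
  yaw: [0,0,0,0,0]

```text
time_s: 46.42
position: [0.5011, -0.3413, 0.125]
tool_rot: [[0.152, 0.988, -0.0], [0.988, -0.152, 0.0], [0.0, -0.0, -1.0]]
ft_force: [0.1, 0.0, 0.3]
grip_width: 0.0404
gripper_force: 0.0
```

Emit:
jog_arm:
  hand: [0.04,0.04,0.04,0.04,0.04]
  travel:
    - [0,0,0]
    - [0,0,0.02]
    - [0,0,0.04]
    - [0,0,0.04]
    - [0,0,0]
  yaw: [0,0,0,0,0]

```text
time_s: 47.05
position: [0.5018, -0.342, 0.2283]
tool_rot: [[0.152, 0.988, 0.005], [0.988, -0.152, -0.005], [-0.004, 0.005, -1.0]]
ft_force: [0.8, 0.2, -0.4]
grip_width: 0.04
gripper_force: 0.0
```

```bash
python3 st.py
python3 - <<'E'
from h import *
# compare with the first pictures: which regions changed
for n in('top','side'):
    snap(n,n+'_end.png'); a=cv2.imread(f'pics/full_{n}.png'); b=cv2.imread(f'pics/full_{n}_end.png')
    d=(cv2.absdiff(a,b).max(2)>45).astype(np.uint8); d=cv2.morphologyEx(d,cv2.MORPH_OPEN,np.ones((2,2),np.uint8))
    k,l,st,ce=cv2.connectedComponentsWithStats(cv2.dilate(d,np.ones((5,5))))
    print(n,[st[i].tolist() for i in range(1,k) if st[i,4]>40])
cm=snap('wrist','w50.png'); im=cv2.imread('pics/full_w50.png').astype(float)[...,2]
for v in range(190,310,12):
    m=np.where(im[v,275:365]<120)[0]+275
    if len(m): r=max(np.split(m,np.where(np.diff(m)>1)[0]+1),key=len); print(v,r[0],r[-1],px2w(cm,(r[0]+r[-1])/2,v,.137)[:2].round(4))
E
```

```text
47.05 [ 0.5018 -0.342   0.2283] 81.23854392467763 [ 0.8478  0.2172 -0.4121] [ 0.0895  0.0254 -0.0472]
top [[132, 213, 422, 267, 49693], [0, 399, 53, 81, 2070], [20, 415, 9, 7, 60], [31, 414, 12, 7, 72], [69, 418, 8, 13, 94]]
side [[0, 12, 416, 468, 65828], [0, 122, 5, 13, 60], [0, 174, 10, 18, 124], [0, 196, 21, 44, 696], [118, 298, 9, 12, 72], [335, 300, 7, 10, 64], [343, 300, 8, 10, 68], [339, 311, 7, 9, 58], [349, 315, 11, 21, 165], [340, 335, 14, 13, 116], [101, 373, 14, 11, 120], [84, 378, 14, 7, 84]]
190 308 331 [ 0.5068 -0.3029]
202 308 331 [ 0.5056 -0.3103]
214 308 331 [ 0.5044 -0.3179]
226 309 331 [ 0.5036 -0.3257]
238 309 331 [ 0.5023 -0.3336]
250 309 331 [ 0.5011 -0.3416]
262 309 343 [ 0.5037 -0.3504]
274 308 331 [ 0.4982 -0.3581]
286 308 331 [ 0.4969 -0.3667]
298 308 331 [ 0.4955 -0.3754]
```

```bash
python3 -c "
from rig import env
print(env.close_job())"
```

```text
the job is handed in; nothing more can be done
None
```

The job is handed in at about 47 s: the mandrel's flat faces up to within a few degrees, the setscrew is nipped to about 0.38 N m by the averaged wrist torque (which scattered about ±0.03), and the key is back upright in its own hole.

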